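# Empty the used-jar bin of a roll-top bench cabinet in a dental laboratory

## Robot

A 6-joint arm with a two-finger parallel gripper is mounted at the origin on the work surface. World frame = base frame: x ahead of the robot, y to its left, z up, the work surface at z = 0. Lengths are in m, angles in rad, forces in N, time in s.
With the tool pointing down it reaches from about 0.35 to 0.8 m from the base axis. Payload 7.3 kg.
Tool frame: the origin (TCP) lies at the very end of the fingers, on their centre line; the grasp point (between the pads) lies 19 mm behind it; z points along the fingers, y is the direction in which the jaws open and shut (so a half turn about z gives the same grasp; the last joint's range is limited). The gripper opens to 85 mm and grips with 20 to 120 N. Pads are 22 mm wide; open, the fingers measure 114 mm over their backs; the gripper's body (76 mm by 85 mm) begins 54 mm behind the grasp point. The pads swing forward as they close: fully open they stand 13 mm farther back than shut.
Start: joints at [-1.368, 0.342, 1.524, -0, 1.275, -0.146], TCP at [0.179, -0.493, 0.231] pointing down, gripper open.
Joint ranges: [-2.53, 2.53], [-0.77, 2.02], [0.04, 2.7], [-1, 4.14], [0.28, 2.66], [-3.11, 3.11]. Speed limits (rad/s): [2.57, 2.57, 3.14, 3.14, 3.14, 3.14].

## Interface

Orientations are given as a rotation vector (axis times angle).
In Python, from station import arm gives the robot as it stands. The module is installed in compiled form; this text tells all that it offers.
- The arm moves only by the tool apply_moves, never from a script. Its argument "rows" is one flat list of numbers, 7 for each row, row after row: the shift along the tool's x, y, z in m, then the turn, a rotation vector about the tool's x, y, z in degrees, then the opening, from 0 (shut) to 1 (fully open). In form: [x, y, z, rx, ry, rz, hand, x, y, z, rx, ry, rz, hand, ...]. A call has 1 to 8 rows; each row shifts and turns the commanded pose from where the row before left it, along the tool's axes as they then stand; what a row does not reach is not made up. A row lasts 1/12 s, in which the tool goes at most 41.7 mm and 7.16 degrees, less where a joint would pass 70% of its speed; a pose out of reach is approached as far as the arm can. A call is refused whole if a number of a shift passes 0.0417 or a number of a turn 7.16, either way. A call with a gripper value outside its range is refused whole. The fingers move at their own pace and stop on an object; "force" is the grip in N (left out, the last holds). Time passes only in rows, so rows that do not move let the fingers close. It gives the time, the measured TCP pose, the force and the opening at its end, in the units of the state.
- arm.observe(): the state, without advancing time (a new reading comes with each control period).
- arm.read_camera(name): name is "scene" or "top" or "wrist"; returns the picture (384x512x3 uint8, blue, green, red); there is no depth.
- arm.calibration(name): a dict with "fx", "fy", "cx", "cy" (pixels), "dist_coeffs" ([k1, k2, p1, p2, k3] as OpenCV has them; the pictures are not rectified), "T" (4x4, takes a point from camera to world coordinates). Camera axes: x right, y up, looking along -z (the intrinsics and any distortion apply to the point x, -y, -z); pixel columns grow to the right and rows downward; lengths in m; the calibration is good to about 2 mm. A picture is of the moment at which its call begins: read the wrist's pose just before it. calibration takes no time and is no camera call; for the wrist camera it gives the pose at the moment of the call.
- arm.hand_in(): hands the job in, once; it reports no verdict.
The state is a dict: "time_s": time; "joint_pos": joint angles; "joint_velocities": joint speeds; "tau": joint torques, N m; "ee_pos": TCP position; "orientation": TCP orientation; "wrist_force": force on the tool from outside, world axes, zero at the start; "wrist_torque": the same for the moment, N m; "grip_width": finger opening in m.
Only numpy, scipy, OpenCV 4.12 (cv2) and the standard library are available. Lean on these libraries where they do the work, as an engineer would, in place of code of your own. Each camera call takes 0.05 s, during which the arm holds its last target.

## Task

Roll the slatted cover of the bench cabinet all the way up, lift the blue bin straight out of its sloping rack, and tip the two used jars from it into the green tub. Then stand the empty blue bin upright in the middle of the olive mat and roll the cover fully shut, leaving everything else on the bench as it stands.

Things in the scene. Friction and masses are not known exactly. Their poses are not given: they have to be found in the camera images.
- cabinet: Fixed grey roll-top cabinet, 298 mm wide (its y), 362 deep (x), 244 high; origin at the centre of its underside, z up, -x its front, towards the robot. Half-round end cheeks of radius 181 about the track axis; front sill 58 high at x -181..-169; a fixed rear hood closes top and back behind x = +55. Cover fully up: open from above and front from x = -169 to -3, hollow behind the bins.
- rack (a point): Middle of the sloping floor of the white rack in the cabinet (cabinet x -65, y 0, z 50 mm). Three pockets side by side, at cabinet y -84, 0, +84; the floor drops 22 degrees to the front, so the bins stand with their tops leaned 22 degrees towards the cabinet's -x and draw out only along that leaned line. Pocket walls 34 mm high (22 in front), 1.5 mm play each way.
- track_axis (a point): Centre of the circular track on which the cover runs: cabinet x 0, y 0, z 60 mm. The axis lies along the cabinet's y.
- cover (a joint): How far the slatted wooden cover has rolled, rad: 0 fully shut, 1.5 fully open (up over the top and under the rear hood), a stop at each. It stays where it is left; up to 7 N at the pull moves it. Mean radius 165 mm, 7 to 9 thick; its lower edge is 3 degrees above the level of the axis when shut, 89 when open.
- pull (a point): Middle of the cover's pull: a dark round bar, 12 mm diameter, 140 long along the cabinet's y, on two posts 60 mm either side of the middle; 207 mm from the track axis, its centre 37 mm off the cover. Shut, it is 14 degrees above the level of the axis, in front (cabinet x -201, z 110); as the joint grows by q it turns by q up and over (fully open: x +36, z 264).
- blue_bin: Blue insert bin, 110 mm long (its x), 76 wide, about 0.12 kg, in any pocket; origin at the centre of its underside, z out of its open top, -x its low front. Walls 3 thick: front 28 high with a 42 degree ramp inside, sides 30 to 50, back 50. At the back a grip tab 10 thick (x 45 to 55), 44 wide, rising to z 100. Its jars roll out over the front once it is tipped forward past about 45 degrees.
- jar_a: Used amber jar with a paper label and white cap, a plain cylinder 38 mm diameter, 62 long along its y, about 45 g, lying across the blue bin near its front; origin at its centre.
- jar_b: The other used jar, the same, lying behind the first; origin at its centre.
- tub: Open green plastic tub, 170 (its x) by 150 by 70 mm high, walls 4, 0.7 kg, loose; origin at the centre of its underside.
- mat: Fixed olive mat, 190 (its x) by 180 by 4 mm thick; origin at the centre of its underside.
- grey_bin: Neighbouring insert bin of the same shape, grey, with a plaster cast in it; origin and axes as the blue bin. Leave alone.
- yellow_bin: Neighbouring insert bin of the same shape, yellow, with pink wax plates in it; origin and axes as the blue bin. Leave alone.
- plaster_cast: Plaster cast of a tooth arch, 58 x 62 x 30 mm, loose; origin at the centre of its underside. Leave alone.
- mixing_bowl: Blue mixing bowl, 100 mm across, 55 high, loose; origin under its centre. Leave alone.
- bottle: White bottle with a red cap, 48 mm diameter, 125 high, loose; origin under its centre. Leave alone.
- brush_pot: White pot 72 mm across, 75 high, with brushes and instruments standing in it to 160 high; loose; origin under its centre. Leave alone.
- wax_knife: Wax knife lying flat, 150 mm long, loose; origin under its middle. Leave alone.
- powder_jar: Amber jar with a blue band standing upright, 44 mm diameter, 62 high, loose; origin under its centre. Leave alone.
Not all that is in view belongs to the job. There is more than one size of the tub; the job needs the larger.

How it is judged:
On the way, in this order (a step that is already met when the one before it is completed fails the run):
1. the cover is rolled up to within 0.2 rad of fully open, with the bin still in its rack (value of joint cover above 1.3 rad and distance of blue_bin from where it was at the start of the episode below 0.02 m), for 0.1 s.
2. the blue bin has been lifted clear of the rack (its origin above 110 mm) with both jars in it (height (world z) of blue_bin above 0.11 m and x of jar_a in the frame of blue_bin between -0.06 and 0.06 m and y of jar_a in the frame of blue_bin between -0.04 and 0.04 m and z of jar_a in the frame of blue_bin between -0.075 and 0.075 m and x of jar_b in the frame of blue_bin between -0.06 and 0.06 m and y of jar_b in the frame of blue_bin between -0.04 and 0.04 m and z of jar_b in the frame of blue_bin between -0.075 and 0.075 m), for 0.1 s.
3. both jars lie in the tub (x of jar_a in the frame of tub between -0.085 and 0.085 m and y of jar_a in the frame of tub between -0.075 and 0.075 m and z of each of jar_a, jar_b in the frame of tub below 0.065 m and x of jar_b in the frame of tub between -0.085 and 0.085 m and y of jar_b in the frame of tub between -0.075 and 0.075 m), for 0.2 s.
At the end, for the whole second after the job is handed in: Both jars lie at rest in the tub (standing level to 0.15 rad); the blue bin stands upright (to 0.08 rad) on the mat, its centre within 50 mm of the mat's centre; the cover is shut to within 0.035 rad (7 mm at the pull) (all of step 3 and angle between tub's own z axis and vertical below 0.15 rad and linear speed of each of jar_a, jar_b below 0.05 m/s and horizontal distance between blue_bin and mat below 0.05 m and height (world z) of blue_bin below 0.012 m and angle between blue_bin's own z axis and vertical below 0.08 rad and linear speed of blue_bin below 0.03 m/s and value of joint cover below 0.035 rad); the robot touches nothing.
It fails at once if a neighbouring bin is moved more than 20 mm in its rack (distance of any of grey_bin, yellow_bin from where it was at the start of the episode above 0.02 m).
It fails at once if a bystander on the bench is moved more than 30 mm (distance of any of plaster_cast, mixing_bowl, bottle, brush_pot, wax_knife, powder_jar from where it was at the start of the episode above 0.03 m).
It fails at once if the tub is pushed more than 40 mm (distance of tub from where it was at the start of the episode above 0.04 m).
It also fails if it takes over 72 s, if anything falls off the work surface, if the arm or the gripper's body presses on something with over 40 N, if the wrist force passes 120 N, or if a joint passes its speed limit or range.

## Working session

There is one attempt and no reset: what is moved stays moved. The work goes in short steps, Python scripts to look and compute and a tool call to move; the robot and the scene stay as the last step left them, time stands still between calls to the robot, and variables do not carry over. Pictures are saved under pics/ and viewed, and the job is handed in when it is done.

Besides the shell and the picture viewer there is one more tool, called after "Request:" as name(argument=value, ...) on one line, values as JSON. apply_moves: Moves the arm, as the interface text tells. Its arguments: {"type":"object","properties":{"rows":{"type":"array","items":{"type":"number"}},"force":{"type":"number"}},"required":["rows"]}

```bash
mkdir -p pics; ls
python3 - <<'E'
from station import arm
import cv2
for n in ["scene","top","wrist"]:
    c=arm.calibration(n); im=arm.read_camera(n); cv2.imwrite(f"pics/{n}0.png",im)
    print(n,{k:(c[k].tolist() if hasattr(c[k],'tolist') else c[k]) for k in c})
print(arm.observe())
E
```

```text
pics
scene {'fx': 431.4993570251556, 'fy': 431.4993570251556, 'cx': 250.6323963713057, 'cy': 199.6731962727838, 'dist_coeffs': [0.0017435331565496756, 0.0, 0.0, 0.0, 0.0], 'T': [[-0.5508527715183761, -0.7848977425969804, 0.2837195054568647, 0.8036985229099443], [0.8345552758122077, -0.5144037283293361, 0.1972467893145241, 0.1931661192169109], [-0.008872188260705552, 0.34543355069686366, 0.9384012714870028, 1.205120951511263], [0.0, 0.0, 0.0, 1.0]]}
top {'fx': 382.85857787239945, 'fy': 382.85857787239945, 'cx': 248.60926932443172, 'cy': 196.47584068737706, 'dist_coeffs': [-0.09304249174750755, 0.0, 0.0, 0.0, 0.0], 'T': [[-0.009477808527942527, 0.9827263067198916, -0.18482201499331624, 0.28805656330917934], [-0.9999440536264808, -0.008446240981134718, 0.006367937682706669, -0.032212970661203814], [0.004696888603096256, 0.18487202896590538, 0.9827513786016685, 1.1119111693832102], [0.0, 0.0, 0.0, 1.0]]}
wrist {'fx': 329.97329019612386, 'fy': 329.97329019612386, 'cx': 261.1067313581353, 'cy': 195.22373853986784, 'dist_coeffs': [-0.035210347344519874, 0.0, 0.0, 0.0, 0.0], 'T': [[0.3423920
[... 249 characters left out ...]
0.0, 0.0, 0.0, 1.0]]}
{'time_s': 0.15, 'joint_pos': array([-1.36800596e+00,  3.42572329e-01,  1.52474750e+00,  1.94024538e-06,
        1.27540603e+00, -1.46009704e-01]), 'joint_velocities': array([ 0.00050788, -0.00408359, -0.0008891 ,  0.00088058,  0.00016395,
       -0.00065944]), 'tau': array([ 1.11301437e-03, -4.33906782e+01, -2.46147126e+01, -2.60692032e-04,
        5.73746511e-03, -1.99276525e-05]), 'ee_pos': array([ 0.17938936, -0.49310416,  0.23079809]), 'orientation': array([-3.09282181e+00, -5.44923263e-01,  4.75977247e-05]), 'wrist_force': array([ 0.17604008,  0.22912626, -0.89604247]), 'wrist_torque': array([0.0165588 , 0.02963041, 0.00769036]), 'grip_width': 0.08548144644249299}
```

View pics/scene0.png

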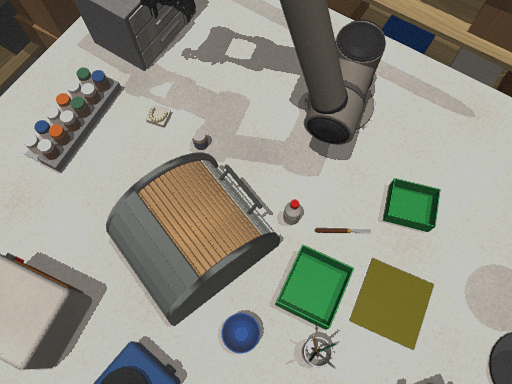

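View pics/top0.png

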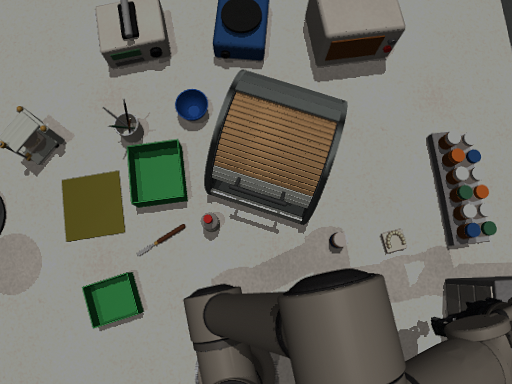

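View pics/wrist0.png

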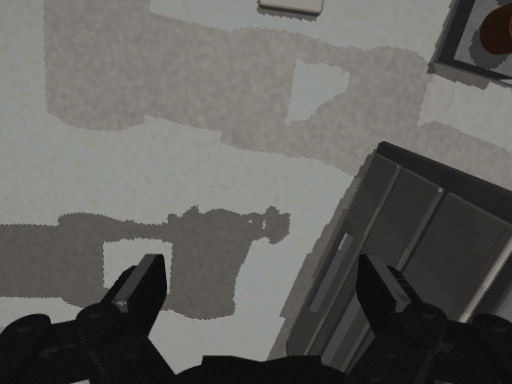

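The scene shows the cabinet at top-image (275,150), large tub (157,173), mat (94,206), a small tub (113,300). I'll enlarge to read the corners.

```bash
cat > h.py <<'E'
import numpy as np, cv2
from scipy.spatial.transform import Rotation as R
from station import arm
def px2w(name,uv,z,cal=None):
    c=cal or arm.calibration(name); K=np.array([[c['fx'],0,c['cx']],[0,c['fy'],c['cy']],[0,0,1]])
    uv=np.array(uv,float).reshape(-1,1,2)
    n=cv2.undistortPoints(uv,K,np.array(c['dist_coeffs'])).reshape(-1,2)
    T=np.array(c['T']); d=np.c_[n[:,0],-n[:,1],-np.ones(len(n))]@T[:3,:3].T; o=T[:3,3]
    z=np.broadcast_to(z,len(n)); return o+d*((z-o[2])/d[:,2])[:,None]
def w2px(name,P,cal=None):
    c=cal or arm.calibration(name); K=np.array([[c['fx'],0,c['cx']],[0,c['fy'],c['cy']],[0,0,1]])
    T=np.array(c['T']); q=(np.atleast_2d(P)-T[:3,3])@T[:3,:3]; q=q*[1,-1,-1]
    return cv2.projectPoints(q.reshape(-1,1,3),np.zeros(3),np.zeros(3),K,np.array(c['dist_coeffs']))[0].reshape(-1,2)
def crop(im,x0,y0,x1,y1,s,fn):
    cv2.imwrite('pics/'+fn,cv2.resize(im[y0:y1,x0:x1],None,fx=s,fy=s,interpolation=cv2.INTER_CUBIC))
def st():
    o=arm.observe(); Rm=R.from_rotvec(o['orientation']).as_matrix()
    print('t',round(o['time_s'],2),'p',o['ee_pos'].round(4),'j',o['joint_pos'].round(3),'F',o['wrist_force'].round(1),'w',round(o['grip_width'],4)); print(Rm.round(3)); return o,Rm
E
python3 - <<'E'
from h import *
t=cv2.imread('pics/top0.png'); s=cv2.imread('pics/scene0.png')
crop(t,190,60,360,230,3.5,'t_cab.png'); crop(t,55,120,215,330,2.8,'t_left.png')
E
```

```text
(no output)
```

View pics/t_cab.png

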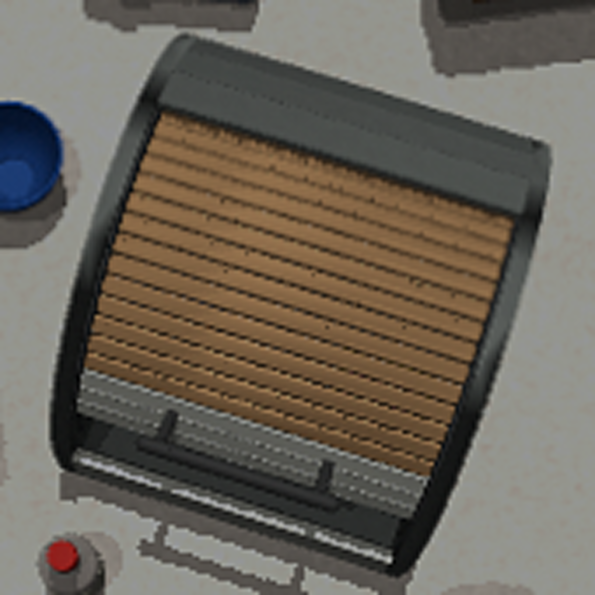

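View pics/t_left.png

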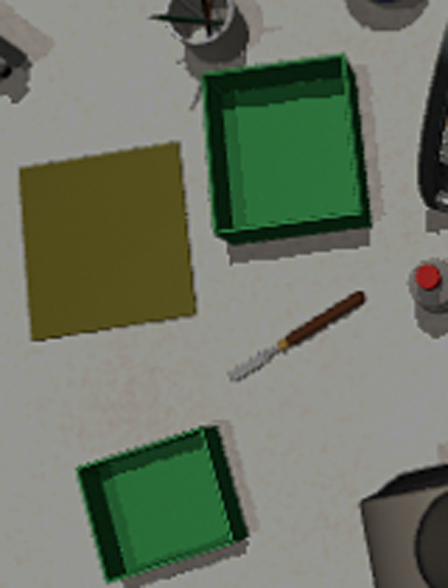

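```bash
cat >> h.py <<'E'
def rz(a): return np.array([[np.cos(a),-np.sin(a),0],[np.sin(a),np.cos(a),0],[0,0,1]])
E
python3 - <<'E'
from h import *
f=lambda p,s,o: np.array(p)/s+o
pull=px2w('top',f([(140,440),(340,507)],3.5,[190,60]),0.110); print('pull',pull.round(4),np.linalg.norm(pull[0]-pull[1]))
hood=px2w('top',f([(160,110),(515,212)],3.5,[190,60]),0.232); print('hood',hood.round(4))
tub=px2w('top',f([(203,75),(347,55),(370,222),(220,243)],2.8,[55,120]),0.07);print('tub',tub.round(4))
mat=px2w('top',f([(20,170),(180,143),(196,315),(33,340)],2.8,[55,120]),0.004);print('mat',mat.round(4),mat.mean(0))
for q in (tub,mat): print('sides',[np.linalg.norm(q[i]-q[i-1]).round(4) for i in range(4)],q.mean(0).round(4),[np.degrees(np.arctan2(*(q[i]-q[i-1])[1::-1])).round(1) for i in range(4)])
a=hood[0]-hood[1]; b=pull[0]-pull[1]; print(np.degrees(np.arctan2(-a[0],a[1])),np.degrees(np.arctan2(-b[0],b[1])))
# fit cabinet
from scipy.optimize import least_squares
hd=lambda p: None
def res(p):
    L=np.array([[-.201,.07,.11],[-.201,-.07,.11]])@rz(p[2]).T+[p[0],p[1],0]
    r=((L-pull)[:,:2]*.7).ravel()
    h=(hood-[p[0],p[1],0])@rz(p[2]); 
    return np.r_[r,h[:,0]-.055,h[:,1].sum()]
s=least_squares(res,[.55,-.08,-.3]); print(s.x,np.degrees(s.x[2]),s.fun.round(4))
p=s.x
im=cv2.imread('pics/top0.png');sc=cv2.imread('pics/scene0.png')
C=lambda P: np.array(P)@rz(p[2]).T+[p[0],p[1],0]
pts=[]
for y in (-.149,.149):
    a=np.radians(np.arange(0,181,10)); pts+= [[-.181*np.cos(t),y,.06+.181*np.sin(t)] for t in a]+[[-.181,y,0],[.181,y,0]]
pts+=[[-.201,y,.11] for y in (-.07,0,.07)]+[[.055,y,.232] for y in (-.1,0,.1)]+[[-.181,y,.058] for y in (-.1,0,.1)]
for n,I in (('top',im),('scene',sc)):
    J=cv2.resize(I,None,fx=3,fy=3,interpolation=cv2.INTER_CUBIC)
    for q in w2px(n,C(pts)): cv2.circle(J,tuple(((q+.5)*3-.5).round().astype(int)),3,(255,0,255),-1)
    J=J[150:690,600:1100] if n=='top' else J[420:1000,280:880]
    cv2.imwrite(f'pics/ov_{n}.png',J)
E
```

```text
pull [[ 0.5062  0.0108  0.11  ]
 [ 0.453  -0.1408  0.11  ]] 0.16074571416232944
hood [[ 0.7194 -0.0084  0.232 ]
 [ 0.6412 -0.257   0.232 ]]
tub [[0.6319 0.3068 0.07  ]
 [0.6512 0.1588 0.07  ]
 [0.4775 0.1314 0.07  ]
 [0.4576 0.2805 0.07  ]]
mat [[0.5499 0.5254 0.004 ]
 [0.5776 0.3493 0.004 ]
 [0.3925 0.3225 0.004 ]
 [0.3665 0.4967 0.004 ]] [0.47161485 0.42349176 0.004     ]
sides [np.float64(0.1763), np.float64(0.1492), np.float64(0.1758), np.float64(0.1505)] [0.5546 0.2194 0.07  ] [np.float64(8.6), np.float64(-82.6), np.float64(-171.0), np.float64(97.6)]
sides [np.float64(0.1857), np.float64(0.1783), np.float64(0.187), np.float64(0.1761)] [0.4716 0.4235 0.004 ] [np.float64(8.9), np.float64(-81.1), np.float64(-171.8), np.float64(98.5)]
-17.444827970296657 -19.353697447325843
[ 0.64194971 -0.1197558  -0.31744006] -18.18797567776896 [-0.0234 -0.0009 -0.0167  0.0121 -0.0162 -0.0128 -0.0007]
```

View pics/ov_top.png

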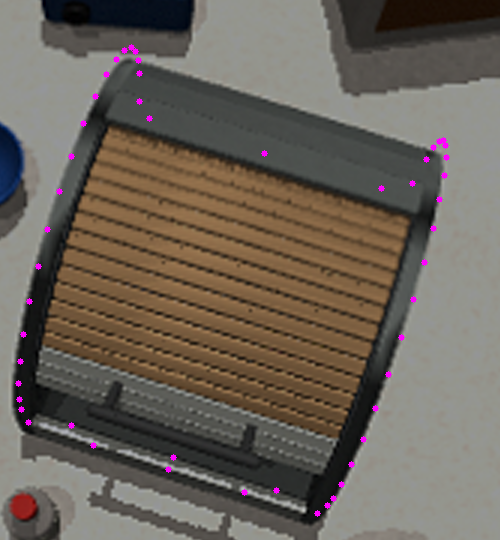

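View pics/ov_scene.png

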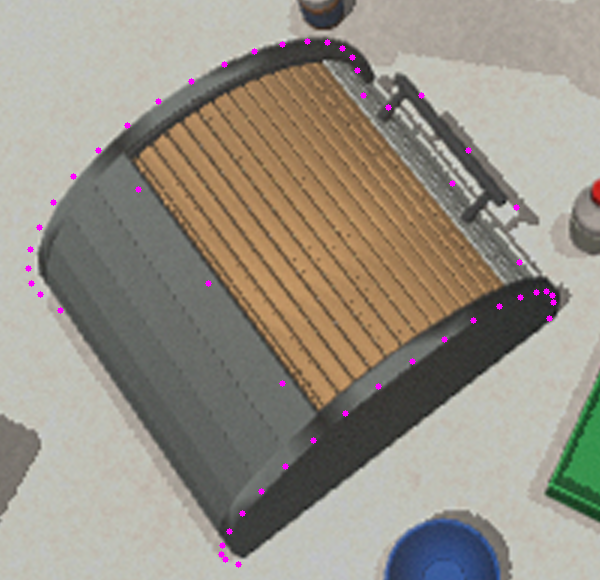

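```bash
cat > fit.py <<'E'
from h import *
from scipy.optimize import least_squares
T=lambda p: np.array(p)/3-1/3+np.array([200,50]); S=lambda p: np.array(p)/3-1/3+np.array([280/3,140])
ct=arm.calibration('top');cs=arm.calibration('scene')
yi=.137
def model(p):
    C=lambda P: np.array(P)@rz(p[2]).T+[p[0],p[1],0]
    return C
hT=T([(107,124),(412,216)]);hS=S([(130,150),(322,410)])
cS=S([(243,555),(558,318)]); cSm=[[.181,.149,0],[-.181,.149,0]]
g=np.radians(14)
def pull(q): return [[-.207*np.cos(g+q),y,.06+.207*np.sin(g+q)] for y in (.07,-.07)]
pT=T([(90,408),(268,464)]); pS=S([(402,80),(505,200)])
def dline(a,u,v):  # distance of pixel a to line u-v
    d=(v-u)/np.linalg.norm(v-u); w=a-u; return w[...,0]*d[1]-w[...,1]*d[0]
def res(p,full=False):
    C=model(p)
    h=C([[.055,.13,.2324],[.055,-.13,.2324]])
    r=[]
    u,v=w2px('top',h,ct); r+=list(dline(hT,u,v))
    u,v=w2px('scene',h,cs); r+=list(dline(hS,u,v))
    r+=list((w2px('scene',C(cSm),cs)-cS).ravel())
    P=pull(p[3])
    r+=list(((w2px('top',C(P),ct)-pT)).ravel()); r+=list((w2px('scene',C(P)[::-1],cs)-pS).ravel())
    return np.array(r)
s=least_squares(res,[.62,-.12,-.31,.1],loss='soft_l1'); p=s.x
print(p.round(4),np.degrees(p[2])); print(s.fun.round(1))
C=model(p)
pts=[]
for y in (-.149,.149):
    a=np.radians(np.arange(0,181,10)); pts+= [[-.181*np.cos(t),y,.06+.181*np.sin(t)] for t in a]+[[-.181,y,0],[.181,y,0]]
pts+=pull(p[3])+[[.055,y,.232] for y in (-.1,0,.1)]+[[-.181,y,.058] for y in (-.1,0,.1)]
for n,I in (('top',cv2.imread('pics/top0.png')),('scene',cv2.imread('pics/scene0.png'))):
    J=cv2.resize(I,None,fx=3,fy=3,interpolation=cv2.INTER_CUBIC)
    for q in w2px(n,C(pts)): cv2.circle(J,tuple(((q+.5)*3-.5).round().astype(int)),2,(255,0,255),-1)
    J=J[150:690,600:1100] if n=='top' else J[420:1000,280:880]
    cv2.imwrite(f'pics/ov2_{n}.png',J)
E
python3 fit.py
```

```text
[ 0.6307 -0.1152 -0.3352  0.3493] -19.208218002600674
[-2.2 -0.6  0.3 -0.7  0.6 -0.1  0.6 -0.9  0.6  0.1 -5.5 -0.9  1.1 -0.7
 -0.4 -0.7]
```

View pics/ov2_top.png

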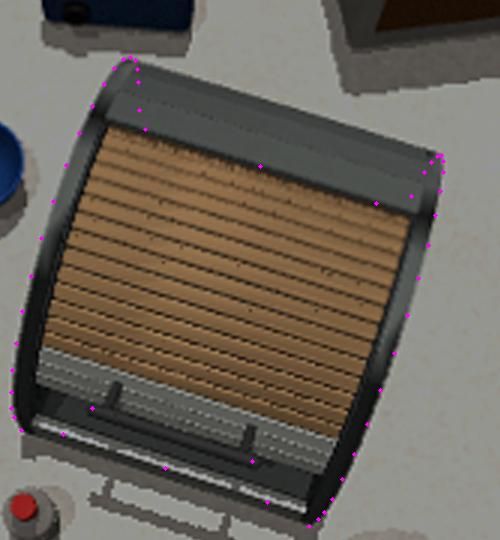

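View pics/ov2_scene.png

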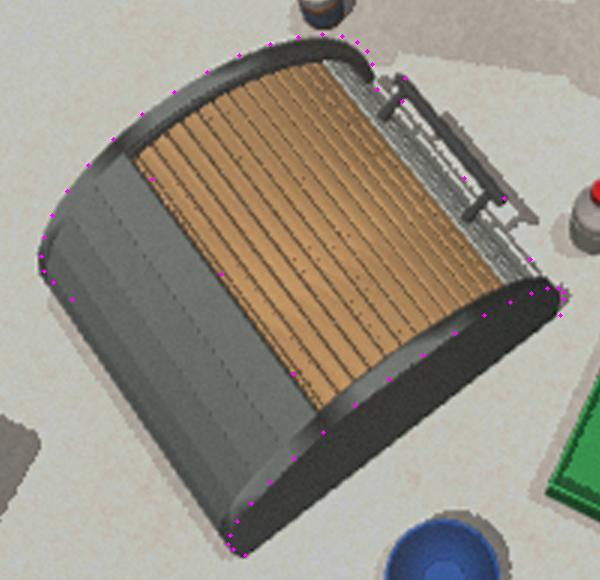

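```bash
python3 - <<'E'
import re
s=open('fit.py').read()
s=s.replace("pT=T([(90,408),(268,464)])","pT=T([(90,408),(265,463)])").replace("    P=pull(p[3])\n    r+=list(((w2px('top',C(P),ct)-pT)).ravel()); r+=list((w2px('scene',C(P)[::-1],cs)-pS).ravel())",
"""    P=pull(p[3])
    u,v=w2px('top',C(P),ct); r+=list(dline(pT,u,v)); r+=list(((u+v)/2-pT.mean(0)))
    u,v=w2px('scene',C(P),cs); r+=list(dline(pS,u,v)); r+=list(((u+v)/2-pS.mean(0)))
    u,v=w2px('top',C([[-.169,.13,.058],[-.169,-.13,.058]]),ct); r+=list(dline(T([(37,422),(305,510)]),u,v))
    u,v=w2px('top',C([[-.181,.149,.06],[-.181,-.149,.06]]),ct); r+=list((u-T((18,430)))*.5)+list((v-T((315,522)))*.5)""")
open('fit.py','w').write(s)
E
python3 fit.py
```

```text
[ 0.6293 -0.1156 -0.332   0.3657] -19.02056805046233
[-1.6 -0.3  0.7  0.   1.1 -0.6  0.7 -1.6 -0.5  0.3 -1.3 -0.5  1.2  0.2
 -0.3 -1.3 -2.5 -2.4 -0.5 -1.7  0.7 -0.3]
```

View pics/ov2_top.png

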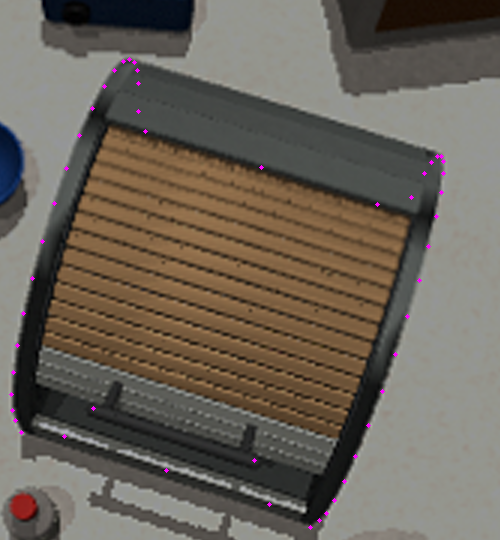

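```bash
cat >> h.py <<'E'
CAB=[.6295,-.1155,np.radians(-18.8)]
def cab2w(P,c=None):
    c=c or CAB; return np.asarray(P)@rz(c[2]).T+[c[0],c[1],0]
def toolR(beta,sgn=1,yaw=None):
    # tool pointing beta below horizontal ahead along cabinet +x; jaws in the vertical plane
    b=np.radians(beta); yaw=CAB[2] if yaw is None else yaw
    z=np.array([np.cos(b),0,-np.sin(b)]); y=sgn*np.array([np.sin(b),0,np.cos(b)]); x=np.cross(y,z)
    return rz(yaw)@np.c_[x,y,z]
def plan(P0,R0,P1,R1,n,hand):
    """rows from pose0 to pose1, n rows, rounded; returns final pose after rounding"""
    P=np.array(P0,float);Rc=np.array(R0);out=[]
    rv=R.from_matrix(R1@R0.T).as_rotvec()
    for i in range(1,n+1):
        Pt=P0+(np.array(P1)-P0)*i/n; Rt=R.from_rotvec(rv*i/n).as_matrix()@R0
        d=(Rc.T@(Pt-P)*1000).round(0)/1000; w=np.degrees(R.from_matrix(Rc.T@Rt).as_rotvec()).round(1)
        P=P+Rc@d; Rc=Rc@R.from_rotvec(np.radians(w)).as_matrix()
        out.append([*(d+0.),*(w+0.),hand])
        if abs(d).max()>.0417 or abs(w).max()>7.16 or np.linalg.norm(w)>7.16: print('TOO BIG',i)
    for k in range(0,n,8): print('['+', '.join(','.join(f'{v:g}' for v in r) for r in out[k:k+8])+']')
    return P,Rc
E
python3 - <<'E'
from h import *
o,Rm=st()
g=np.radians(14)+.3657
bar=cab2w([-.207*np.cos(g),0,.06+.207*np.sin(g)]);print('bar',bar)
for s in (1,-1):
    Rt=toolR(45,s); print(s,np.degrees(np.linalg.norm(R.from_matrix(Rt@Rm.T).as_rotvec())),R.from_matrix(Rt@Rm.T).as_rotvec())
    print('down yaw err', np.degrees(R.from_matrix(Rm.T@toolR(90,s)).as_rotvec()))
E
```

```text
t 0.15 p [ 0.1794 -0.4931  0.2308] j [-1.368  0.343  1.525  0.     1.275 -0.146] F [ 0.2  0.2 -0.9] w 0.0855
[[ 0.94   0.342 -0.   ]
 [ 0.342 -0.94   0.001]
 [ 0.    -0.001 -1.   ]]
bar [ 0.4688899  -0.06082386  0.17859138]
1 67.19369388306332 [-0.5684253  -0.58006895  0.84602485]
down yaw err [-5.56183054e-02 -3.76099913e-02 -5.12152546e+01]
-1 132.915209291661 [ 0.69097194 -0.67655722 -2.10863401]
down yaw err [-4.53273885e-02  6.70309260e-02  1.28784723e+02]
```

Run:
```python
from h import *
o,Rm=st()
bar=np.array([.469,-.061,.179])
Rt=toolR(45,1)
P,Rc=plan(o['ee_pos'],Rm,bar-.10*Rt[:,2],Rt,15,1); print(P)
```

```text
t 0.15 p [ 0.1794 -0.4931  0.2308] j [-1.368  0.343  1.525  0.     1.275 -0.146] F [ 0.2  0.2 -0.9] w 0.0855
[[ 0.94   0.342 -0.   ]
 [ 0.342 -0.94   0.001]
 [ 0.    -0.001 -1.   ]]
[0.024,-0.023,-0.001,-2.8,1.3,-3.2,1, 0.026,-0.022,-0.002,-2.8,1.4,-3.3,1, 0.027,-0.021,-0.002,-2.8,1.3,-3.2,1, 0.028,-0.018,-0.003,-2.8,1.3,-3.2,1, 0.029,-0.017,-0.002,-2.8,1.4,-3.3,1, 0.03,-0.016,-0.003,-2.8,1.3,-3.2,1, 0.031,-0.013,-0.003,-2.8,1.4,-3.2,1, 0.032,-0.011,-0.003,-2.8,1.3,-3.3,1]
[0.032,-0.01,-0.002,-2.8,1.3,-3.2,1, 0.033,-0.007,-0.002,-2.8,1.4,-3.2,1, 0.033,-0.006,-0.002,-2.8,1.3,-3.3,1, 0.034,-0.003,-0.001,-2.8,1.3,-3.2,1, 0.034,-0.002,0,-2.8,1.4,-3.2,1, 0.033,0,0,-2.8,1.3,-3.3,1, 0.034,0.002,0.001,-2.8,1.4,-3.2,1]
[ 0.40165475 -0.03806988  0.24979796]
```

Request:
apply_moves(rows=[0.024,-0.023,-0.001,-2.8,1.3,-3.2,1,0.026,-0.022,-0.002,-2.8,1.4,-3.3,1,0.027,-0.021,-0.002,-2.8,1.3,-3.2,1,0.028,-0.018,-0.003,-2.8,1.3,-3.2,1,0.029,-0.017,-0.002,-2.8,1.4,-3.3,1,0.03,-0.016,-0.003,-2.8,1.3,-3.2,1,0.031,-0.013,-0.003,-2.8,1.4,-3.2,1,0.032,-0.011,-0.003,-2.8,1.3,-3.3,1])

```text
time_s: 0.82
ee_pos: [0.2986, -0.249, 0.2415]
orientation: [2.545, 1.091, 0.353]
wrist_force: [0.9, -0.5, 0.6]
grip_width: 0.0854
```

Request:
apply_moves(rows=[0.032,-0.01,-0.002,-2.8,1.3,-3.2,1,0.033,-0.007,-0.002,-2.8,1.4,-3.2,1,0.033,-0.006,-0.002,-2.8,1.3,-3.3,1,0.034,-0.003,-0.001,-2.8,1.3,-3.2,1,0.034,-0.002,0,-2.8,1.4,-3.2,1,0.033,0,0,-2.8,1.3,-3.3,1,0.034,0.002,0.001,-2.8,1.4,-3.2,1])

```text
time_s: 1.4
ee_pos: [0.39, -0.0564, 0.2506]
orientation: [2.041, 1.4, 0.557]
wrist_force: [-0.5, -0.7, -0.4]
grip_width: 0.0854
```

Run:
```python
from h import *
o,Rm=st()
c=arm.calibration('wrist'); np.save('cw1.npy',c,allow_pickle=True)
im=arm.read_camera('wrist'); cv2.imwrite('pics/w1.png',im)
g=np.radians(14)+.3657
print(w2px('wrist',cab2w([[-.207*np.cos(g),y,.06+.207*np.sin(g)] for y in (-.07,0,.07)]),c))
st()
```

```text
t 1.4 p [ 0.39   -0.0564  0.2506] j [-0.317 -0.257  2.356 -0.091  0.298  0.127] F [-0.5 -0.7 -0.4] w 0.0854
[[ 0.357  0.684  0.636]
 [ 0.934 -0.268 -0.237]
 [ 0.008  0.678 -0.735]]
[[271.86376756 248.2551265 ]
 [269.94297816 165.86636957]
 [267.60932533  68.11979617]]
t 1.45 p [ 0.3906 -0.0558  0.2514] j [-0.312 -0.257  2.355 -0.103  0.299  0.144] F [-0.8  1.   0.3] w 0.085
[[ 0.358  0.683  0.637]
 [ 0.934 -0.268 -0.237]
 [ 0.009  0.679 -0.734]]
```

View pics/w1.png

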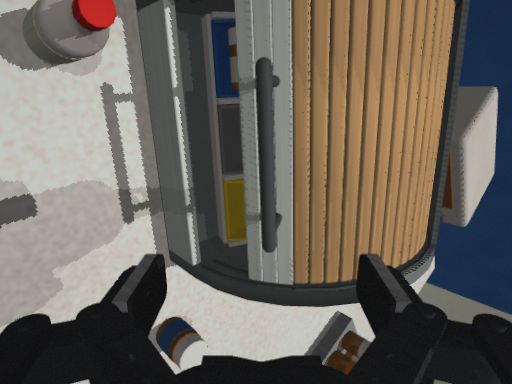

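```bash
cat >> h.py <<'E'
import json
def log():
    o=arm.observe(); open('log.jsonl','a').write(json.dumps([o['joint_pos'].tolist(),o['ee_pos'].tolist(),o['orientation'].tolist()])+'\n')
E
python3 - <<'E'
from h import *
log()
o,Rm=st()
bar=np.array([.469,-.061,.179])-[.001,0,.0005]
Rt=toolR(48,1)
P,Rc=plan(o['ee_pos'],Rm,bar+.015*Rt[:,2],Rt,6,1); print(P)
E
```

```text
t 1.45 p [ 0.3906 -0.0558  0.2514] j [-0.312 -0.257  2.355 -0.103  0.299  0.144] F [-0.8  1.   0.3] w 0.085
[[ 0.358  0.683  0.637]
 [ 0.934 -0.268 -0.237]
 [ 0.009  0.679 -0.734]]
[0.004,0.001,0.02,0.1,0.2,-0.3,1, 0.003,0.001,0.02,0.2,0.2,-0.3,1, 0.004,0,0.02,0.1,0.2,-0.4,1, 0.004,0.001,0.019,0.1,0.1,-0.3,1, 0.003,0.001,0.02,0.2,0.2,-0.3,1, 0.004,0.002,0.02,0.1,0.2,-0.3,1]
[ 0.47789109 -0.06385978  0.16775328]
```

Request:
apply_moves(rows=[0,0,0,0,0,0,1])

```text
time_s: 1.53
ee_pos: [0.3904, -0.0573, 0.2512]
orientation: [2.041, 1.401, 0.555]
wrist_force: [0.3, -0.1, 0.8]
grip_width: 0.0857
```

Run:
```python
from h import *
log()
o,Rm=st()
bar=np.array([.469,-.061,.179])-[.001,0,.0005]
Rt=toolR(48,1)
P,Rc=plan(o['ee_pos'],Rm,bar+.015*Rt[:,2],Rt,6,1); print(P)
```

```text
t 1.53 p [ 0.3904 -0.0573  0.2512] j [-0.32  -0.257  2.353 -0.084  0.302  0.117] F [ 0.3 -0.1  0.8] w 0.0857
[[ 0.357  0.686  0.635]
 [ 0.934 -0.267 -0.237]
 [ 0.007  0.677 -0.736]]
[0.004,0.001,0.02,0.1,0.2,-0.3,1, 0.004,0.001,0.02,0.1,0.2,-0.3,1, 0.004,0.001,0.019,0.1,0.2,-0.3,1, 0.004,0.001,0.02,0.1,0.1,-0.3,1, 0.003,0.001,0.02,0.1,0.2,-0.3,1, 0.004,0.001,0.02,0.1,0.2,-0.3,1]
[ 0.47798435 -0.06435917  0.16741022]
```

Request:
apply_moves(rows=[0.004,0.001,0.02,0.1,0.2,-0.3,1,0.004,0.001,0.02,0.1,0.2,-0.3,1,0.004,0.001,0.019,0.1,0.2,-0.3,1,0.004,0.001,0.02,0.1,0.1,-0.3,1,0.003,0.001,0.02,0.1,0.2,-0.3,1,0.004,0.001,0.02,0.1,0.2,-0.3,1,0,0,0,0,0,0,1])

```text
time_s: 2.12
ee_pos: [0.4729, -0.0582, 0.2198]
orientation: [2.08, 1.465, 0.494]
wrist_force: [-0.9, 0.6, 0.1]
grip_width: 0.0853
```

Run:
```python
from h import *
log()
o,Rm=st()
c=arm.calibration('wrist'); im=arm.read_camera('wrist'); cv2.imwrite('pics/w2.png',im)
g=np.radians(14)+.3657
print(w2px('wrist',cab2w([[-.207*np.cos(g),y,.06+.207*np.sin(g)] for y in (-.07,0,.07)]),c))
```

```text
t 2.12 p [ 0.4729 -0.0582  0.2198] j [-0.228  0.008  2.2   -0.301  0.283  0.376] F [-0.9  0.6  0.1] w 0.0853
[[ 0.34   0.741  0.579]
 [ 0.94  -0.26  -0.22 ]
 [-0.012  0.619 -0.785]]
[[219.1640301  336.84538942]
 [213.18639985 238.93977023]
 [206.0148875  113.88697891]]
```

View pics/w2.png

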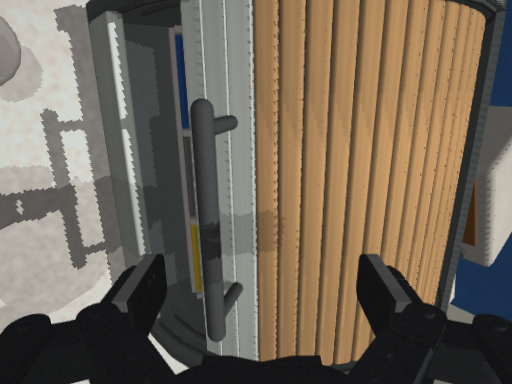

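```bash
cat > fk.py <<'E'
from h import *
from scipy.optimize import least_squares
S=[json.loads(l) for l in open('log.jsonl')]
S.append([[-1.36800596e+00,  3.42572329e-01,  1.52474750e+00,  1.94024538e-06,1.27540603e+00, -1.46009704e-01],[ 0.17938936, -0.49310416,  0.23079809],[-3.09282181e+00, -5.44923263e-01,  4.75977247e-05]])
rx=lambda a,ax: R.from_rotvec(np.array(ax)*a).as_matrix()
X,Y,Z=np.eye(3)
def fk(j,p):
    h,a1,lat,L1,e,L2,d6=p
    M=rx(j[0],Z); P=M@[a1,lat,h]
    M=M@rx(j[1],Y); P=P+M@[0,0,L1]
    M=M@rx(j[2],Y); P=P+M@[e,0,L2]
    M=M@rx(j[3],Z)@rx(j[4],Y)
    P=P+M@[0,0,d6]; M=M@rx(j[5],Z)
    return P,M
def res(p):
    return np.concatenate([fk(s[0],p)[0]-s[1] for s in S])
if __name__=='__main__':
    p0=[.3,0,.07,.4,0,.4,.25]
    s=least_squares(lambda p: np.r_[res(p),(p-p0)*1e-4],p0)
    print(s.x.round(4),np.abs(res(s.x)).max())
    for q in S:
        P,M=fk(q[0],s.x); Rm=R.from_rotvec(q[2]).as_matrix(); print((M.T@Rm).round(3).tolist())
    np.save('fkp.npy',s.x)
E
python3 fk.py
```

```text
[0.2229 0.     0.0764 0.5062 0.0465 0.3796 0.3135] 4.732266689622122e-09
[[0.0, -1.0, -0.0], [1.0, 0.0, 0.0], [-0.0, -0.0, 1.0]]
[[-0.0, -1.0, -0.0], [1.0, -0.0, 0.0], [-0.0, -0.0, 1.0]]
[[0.0, -1.0, -0.0], [1.0, 0.0, 0.0], [-0.0, -0.0, 1.0]]
[[0.0, -1.0, -0.0], [1.0, 0.0, -0.0], [0.0, -0.0, 1.0]]
```

```bash
cat >> h.py <<'E'
LO=np.array([-2.53,-.77,.04,-1,.28,-3.11]);HI=np.array([2.53,2.02,2.7,4.14,2.66,3.11])
def fkin(j,p=np.load('fkp.npy')):
    h,a1,lat,L1,e,L2,d6=p; X,Y,Z=np.eye(3); rx=lambda a,ax: R.from_rotvec(np.array(ax)*a).as_matrix()
    M=rx(j[0],Z); P=M@[a1,lat,h]; M=M@rx(j[1],Y); P=P+M@[0,0,L1]; M=M@rx(j[2],Y); P=P+M@[e,0,L2]
    M=M@rx(j[3],Z)@rx(j[4],Y); P=P+M@[0,0,d6]; M=M@rx(j[5],Z)@np.array([[0,-1,0],[1,0,0],[0,0,1.]])
    return P,M
from scipy.optimize import least_squares as _ls
def ik(P,Rt,seeds=None):
    best=None
    for s0 in (seeds if seeds is not None else [[-.2,.2,1.9,0,.6,0],[.2,.5,1.2,0,1,0],[-.2,.2,1.5,3.1,.6,0],[0,.3,1.5,1.5,.6,0],[0,.3,1.5,-.9,.6,0]]):
        f=lambda j:(lambda q: np.r_[(q[0]-P)*5,R.from_matrix(Rt.T@q[1]).as_rotvec()])(fkin(j))
        s=_ls(f,np.clip(s0,LO+1e-3,HI-1e-3),bounds=(LO,HI))
        if best is None or s.cost<best[0]-1e-9: best=(s.cost,s.x,f(s.x))
    return best
E
python3 - <<'E'
from h import *
g=np.radians(14)
for q in (.3657,.6,.9,1.2,1.5):
  bar=cab2w([-.207*np.cos(g+q),0,.06+.207*np.sin(g+q)])
  for b in (45,50,55,60,65,70,80,90):
    Rt=toolR(b,1); r=ik(bar+.015*Rt[:,2],Rt); print(round(np.degrees(g+q)),b,r[0].round(6),r[1].round(2))
E
```

```text
35 45 0.001705 [-0.3   0.17  2.42  3.14  0.28 -3.11]
35 50 0.008272 [-0.18  0.13  2.19 -0.62  0.28  0.73]
35 55 0.001558 [-0.26  0.12  2.18 -0.18  0.28  0.23]
35 60 0.0 [-0.27  0.13  2.17 -0.09  0.32  0.13]
35 65 0.0 [-0.28  0.15  2.1  -0.05  0.46  0.09]
35 70 0.0 [-0.28  0.17  2.03 -0.03  0.59  0.07]
35 80 0.0 [-0.29  0.24  1.9  -0.01  0.83  0.05]
35 90 0.0 [-0.29  0.32  1.76 -0.    1.06  0.04]
48 45 0.008609 [-0.15  0.12  2.15 -0.92  0.28  1.04]
48 50 0.001851 [-0.26  0.1   2.12 -0.2   0.28  0.25]
48 55 0.0 [-0.28  0.11  2.11 -0.1   0.31  0.14]
48 60 0.0 [-0.28  0.12  2.04 -0.06  0.45  0.09]
48 65 0.0 [-0.28  0.15  1.97 -0.04  0.58  0.07]
48 70 0.0 [-0.28  0.18  1.91 -0.02  0.71  0.06]
48 80 0.0 [-0.29  0.25  1.77 -0.01  0.95  0.04]
48 90 0.0 [-0.29  0.33  1.63 -0.    1.18  0.03]
66 45 0.002568 [-0.26  0.13  2.02 -0.22  0.28  0.27]
66 50 0.0 [-0.28  0.13  2.02 -0.11  0.29  0.14]
66 55 0.0 [-0.28  0.15  1.95 -0.06  0.44  0.09]
66 60 0.0 [-0.29  0.17  1.88 -0.04  0.57  0.07]
66 65 0.0 [-0.29  0.2   1.8  -0.03  0.71  0.06]
66 70 0.0 [-0.29  0.23  1.73 -0.02  0.83  0.05]
66 80 0.0 [-0.
[... 166 characters left out ...]
.07  0.37  0.1 ]
83 55 0.0 [-0.29  0.23  1.78 -0.05  0.52  0.07]
83 60 0.0 [-0.29  0.26  1.71 -0.03  0.65  0.06]
83 65 0.0 [-0.29  0.29  1.63 -0.02  0.79  0.05]
83 70 0.0 [-0.29  0.32  1.55 -0.01  0.92  0.04]
83 80 0.0 [-0.3   0.4   1.39 -0.01  1.17  0.03]
83 90 0.0 [-0.3   0.5   1.23  0.    1.42  0.03]
100 45 3.5e-05 [-0.29  0.31  1.77 -0.1   0.28  0.12]
100 50 0.0 [-0.29  0.32  1.71 -0.06  0.41  0.08]
100 55 0.0 [-0.29  0.34  1.63 -0.04  0.56  0.06]
100 60 0.0 [-0.3   0.37  1.55 -0.03  0.7   0.05]
100 65 0.0 [-0.3   0.4   1.47 -0.02  0.84  0.04]
100 70 0.0 [-0.3   0.43  1.38 -0.01  0.97  0.04]
100 80 0.0 [-0.3   0.52  1.21 -0.01  1.24  0.03]
100 90 0.0 [-0.3   0.62  1.01  0.    1.5   0.03]
```

Run:
```python
from h import *
o,Rm=st()
bar=np.array([.4685,-.061,.1785])
Rt=toolR(65,1)
P,Rc=plan(o['ee_pos'],Rm,bar-.045*Rt[:,2],Rt,4,1); 
P,Rc=plan(P,Rc,bar+.015*Rt[:,2],Rt,3,1); print(P)
```

```text
t 2.17 p [ 0.4716 -0.0579  0.2197] j [-0.228  0.005  2.202 -0.3    0.284  0.375] F [ 0.3 -0.3  0.3] w 0.0856
[[ 0.34   0.741  0.578]
 [ 0.94  -0.26  -0.219]
 [-0.012  0.618 -0.786]]
[-0.001,-0.004,-0.003,3.3,0.3,-0.1,1, -0.001,-0.005,-0.003,3.3,0.3,-0.2,1, -0.001,-0.004,-0.003,3.3,0.3,-0.1,1, -0.001,-0.005,-0.002,3.3,0.3,-0.2,1]
[0,0,0.02,0,0,0,1, 0,0,0.02,0,0,0,1, 0,0,0.02,0,0,0,1]
[ 0.47435318 -0.06275009  0.16470441]
```

Request:
apply_moves(rows=[-0.001,-0.004,-0.003,3.3,0.3,-0.1,1,-0.001,-0.005,-0.003,3.3,0.3,-0.2,1,-0.001,-0.004,-0.003,3.3,0.3,-0.1,1,-0.001,-0.005,-0.002,3.3,0.3,-0.2,1,0,0,0.01,0,0,0,1,0,0,0,0,0,0,1])

```text
time_s: 2.67
ee_pos: [0.4534, -0.0554, 0.2102]
orientation: [2.247, 1.61, 0.36]
wrist_force: [-0.1, -0.2, -0.0]
grip_width: 0.0854
```

Run:
```python
from h import *
o,Rm=st()
bar=np.array([.4685,-.061,.1785])
Rt=toolR(65,1)
P,Rc=plan(o['ee_pos'],Rm,bar+.015*Rt[:,2],Rt,3,1); print(P)
```

```text
t 2.67 p [ 0.4534 -0.0554  0.2102] j [-0.276  0.033  2.076 -0.036  0.596  0.077] F [-0.1 -0.2 -0. ] w 0.0854
[[ 0.321  0.858  0.402]
 [ 0.947 -0.292 -0.135]
 [ 0.002  0.424 -0.906]]
[0,0,0.017,0,0,0,1, 0,0.001,0.017,0,-0.1,0,1, 0,0,0.017,0.1,0,0,1]
[ 0.47471353 -0.06262725  0.16446362]
```

Tracking is good. Move in and close on the bar with 30 N.

Request:
apply_moves(rows=[0,0,0.017,0,0,0,1,0,0.001,0.017,0,-0.1,0,1,0,0,0.016,0,0,0,1,0,0,0,0,0,0,0,0,0,0,0,0,0,0,0,0,0,0,0,0,0,0,0,0,0,0,0,0,0,0,0,0,0,0,0], force=30)

```text
time_s: 3.33
ee_pos: [0.475, -0.0618, 0.1668]
orientation: [2.244, 1.61, 0.359]
wrist_force: [0.7, 0.0, -0.1]
grip_width: 0.0255
```

Run:
```python
from h import *
o,Rm=st()
im=arm.read_camera('wrist'); cv2.imwrite('pics/w3.png',im)
```

```text
t 3.33 p [ 0.475  -0.0618  0.1668] j [-0.274  0.145  2.1   -0.052  0.458  0.093] F [ 0.7  0.  -0.1] w 0.0255
[[ 0.321  0.857  0.403]
 [ 0.947 -0.29  -0.137]
 [-0.001  0.426 -0.905]]
```

View pics/w3.png

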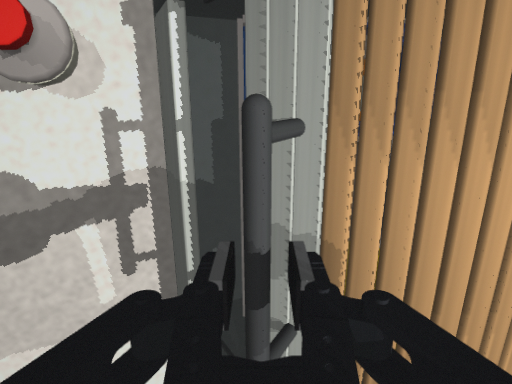

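Request:
apply_moves(rows=[0,0,0,0,0,0,0,0,0,0,0,0,0,0,0,0,0,0,0,0,0], force=30)

```text
time_s: 3.63
ee_pos: [0.4742, -0.0615, 0.166]
orientation: [2.245, 1.611, 0.357]
wrist_force: [-6.2, 1.4, 6.2]
grip_width: 0.0109
```

```bash
cat >> h.py <<'E'
def planpath(P0,R0,poses,hand):
    P=np.array(P0,float);Rc=np.array(R0);out=[]
    for Pt,Rt in poses:
        d=(Rc.T@(Pt-P)*1000).round(0)/1000; w=np.degrees(R.from_matrix(Rc.T@Rt).as_rotvec()).round(1)
        P=P+Rc@d; Rc=Rc@R.from_rotvec(np.radians(w)).as_matrix(); out.append([*(d+0.),*(w+0.),hand])
        if abs(d).max()>.0417 or np.linalg.norm(w)>7.16: print('TOO BIG',d,w)
    for k in range(0,len(out),8): print('['+', '.join(','.join(f'{v:g}' for v in r) for r in out[k:k+8])+']')
    return P,Rc
E
python3 - <<'E'
from h import *
o,Rm=st()
b0=o['ee_pos']-.015*Rm[:,2]; c=(b0-[CAB[0],CAB[1],0])@rz(CAB[2]); print('bar cab',c.round(4), 'r',np.hypot(c[0],c[2]-.06),'ang',np.degrees(np.arctan2(c[2]-.06,-c[0])))
a0=np.arctan2(c[2]-.06,-c[0]); g=np.radians(14)
n=14; poses=[]
for i in range(1,n+1):
    s=i/n; a=a0+(g+1.5-a0)*s; b=65+23*s; rr=np.hypot(c[0],c[2]-.06)*(1-s)+.207*s
    Rt=toolR(b); poses.append((cab2w([-rr*np.cos(a),c[1],.06+rr*np.sin(a)])+.015*Rt[:,2],Rt))
P,Rc=planpath(o['ee_pos'],Rm,poses,0); print(P)
E
```

```text
t 3.63 p [ 0.4742 -0.0615  0.166 ] j [-0.274  0.146  2.101 -0.052  0.458  0.094] F [-6.2  1.4  6.2] w 0.0109
[[ 0.32   0.858  0.401]
 [ 0.947 -0.29  -0.137]
 [-0.001  0.424 -0.906]]
bar cab [-0.1708  0.0011  0.1796] r 0.20850340951162666 ang 35.00644622860619
[0,0.015,-0.008,1.7,0,0.1,0, 0,0.014,-0.007,1.7,0,0,0, 0,0.016,-0.006,1.6,0,0,0, 0,0.015,-0.005,1.6,0,0,0, 0,0.016,-0.005,1.7,0,0,0, 0,0.016,-0.003,1.6,0,0,0, 0,0.016,-0.003,1.7,0,0,0, 0,0.017,-0.002,1.6,0,0,0]
[0,0.016,-0.001,1.7,0,0,0, 0,0.016,0,1.6,0,0,0, 0,0.017,0.001,1.6,0,0,0, 0,0.016,0.002,1.7,0,0,0, 0,0.016,0.002,1.6,0,0,0, 0,0.016,0.003,1.7,0,0,0]
[ 0.66416425 -0.1260127   0.24932189]
```

Gripped (11 mm). Roll up.

Request:
apply_moves(rows=[0,0.015,-0.008,1.7,0,0.1,0,0,0.014,-0.007,1.7,0,0,0,0,0.016,-0.006,1.6,0,0,0,0,0.015,-0.005,1.6,0,0,0,0,0.016,-0.005,1.7,0,0,0,0,0.016,-0.003,1.6,0,0,0,0,0.016,-0.003,1.7,0,0,0,0,0.017,-0.002,1.6,0,0,0])

```text
time_s: 4.3
ee_pos: [0.573, -0.0948, 0.2446]
orientation: [2.413, 1.729, 0.178]
wrist_force: [-4.8, 1.5, 3.1]
grip_width: 0.0105
```

Run:
```python
from h import *
o,Rm=st()
b0=o['ee_pos']-.015*Rm[:,2]; c=(b0-[CAB[0],CAB[1],0])@rz(CAB[2]); print('bar cab',c.round(4), 'r',np.hypot(c[0],c[2]-.06),'ang',np.degrees(np.arctan2(c[2]-.06,-c[0])))
```

```text
t 4.3 p [ 0.573  -0.0948  0.2446] j [-0.292  0.323  1.533 -0.009  1.08   0.039] F [-4.8  1.5  3.1] w 0.0105
[[ 0.322  0.927  0.193]
 [ 0.947 -0.315 -0.066]
 [-0.     0.204 -0.979]]
bar cab [-0.0632  0.0014  0.2593] r 0.20904152821857233 ang 72.4009084779272
```

Request:
apply_moves(rows=[0,0.016,-0.001,1.7,0,0,0,0,0.016,0,1.6,0,0,0,0,0.017,0.001,1.6,0,0,0,0,0.016,0.002,1.7,0,0,0,0,0.016,0.002,1.6,0,0,0,0,0.016,0.003,1.7,0,0,0,0,0.004,0,0,0,0,0,0,0,0,0,0,0,0])

```text
time_s: 4.97
ee_pos: [0.6665, -0.1265, 0.2496]
orientation: [2.536, 1.817, 0.024]
wrist_force: [-13.5, 4.2, 6.5]
grip_width: 0.0106
```

Run:
```python
from h import *
o,Rm=st()
b0=o['ee_pos']-.015*Rm[:,2]; c=(b0-[CAB[0],CAB[1],0])@rz(CAB[2]); print('bar cab',c.round(4), 'r',np.hypot(c[0],c[2]-.06),'ang',np.degrees(np.arctan2(c[2]-.06,-c[0])))
cv2.imwrite('pics/w4.png',arm.read_camera('wrist'))
cv2.imwrite('pics/s4.png',cv2.resize(arm.read_camera('scene')[120:340,80:300],None,fx=2.7,fy=2.7,interpolation=cv2.INTER_CUBIC))
```

```text
t 4.97 p [ 0.6665 -0.1265  0.2496] j [-3.000e-01  6.110e-01  1.034e+00 -1.000e-03  1.470e+00  2.700e-02] F [-13.5   4.2   6.5] w 0.0106
[[ 0.322  0.947  0.026]
 [ 0.947 -0.321 -0.009]
 [-0.     0.027 -1.   ]]
bar cab [0.0381 0.0015 0.2646] r 0.20814245153264355 ang 100.5513779585585
```

View pics/s4.png

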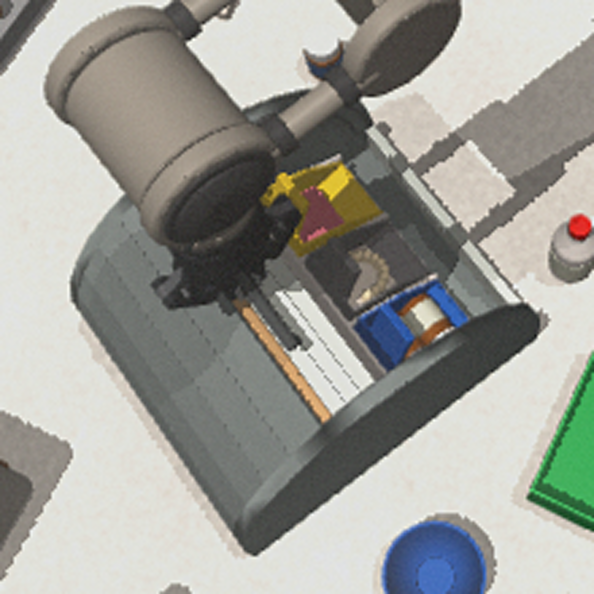

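Request:
apply_moves(rows=[0,-0.002,0,0,0,0,0,0,0,0,0,0,0,0.5,0,0,0,0,0,0,0.5,0,0,0,0,0,0,0.5,0,0,0,0,0,0,0.5,0,0,-0.015,0,0,0,0.5,0,0,-0.03,0,0,0,0.5])

```text
time_s: 5.65
ee_pos: [0.6639, -0.1262, 0.2903]
orientation: [2.536, 1.816, 0.023]
wrist_force: [1.2, -0.6, -0.9]
grip_width: 0.0425
```

```bash
cat >> h.py <<'E'
def binR(lean=22,yaw=None):
    b=np.radians(lean); yaw=CAB[2] if yaw is None else yaw
    return rz(yaw)@np.c_[[np.cos(b),0,np.sin(b)],[0,1,0],[-np.sin(b),0,np.cos(b)]]
E
python3 - <<'E'
from h import *
o,Rm=st()
B0=cab2w([-.065,.084,.05]); Rb=binR()
Rt=toolR(68)
G=B0+Rb@[.050,0,.069]
print('bin',B0,'tcp grasp',G)
for d in (0,.06,.12,.15): 
    r=ik(G-d*Rt[:,2],Rt); print(d,r[0].round(6),r[1].round(2))
P,Rc=plan(o['ee_pos'],Rm,G-.13*Rt[:,2],Rt,7,.5); print(P)
E
```

```text
t 5.65 p [ 0.6639 -0.1262  0.2903] j [-3.000e-01  5.930e-01  9.590e-01 -1.000e-03  1.564e+00  2.800e-02] F [ 1.2 -0.6 -0.9] w 0.0425
[[ 0.322  0.946  0.025]
 [ 0.947 -0.322 -0.009]
 [-0.001  0.027 -1.   ]]
bin [ 0.59503812 -0.01503419  0.05      ] tcp grasp [ 0.61445516 -0.02164429  0.13270602]
0 0.0 [-0.12  0.44  1.75 -0.14  0.58  0.31]
0.06 0.0 [-0.11  0.33  1.74 -0.13  0.7   0.3 ]
0.12 0.0 [-0.1   0.24  1.7  -0.12  0.83  0.29]
0.15 0.0 [-0.09  0.19  1.68 -0.11  0.9   0.29]
[0.012,-0.019,0.005,-2.9,0,0,0.5, 0.012,-0.018,0.004,-2.9,0,0,0.5, 0.012,-0.019,0.003,-3,0,0,0.5, 0.011,-0.019,0.001,-2.9,0,0,0.5, 0.012,-0.02,0.001,-2.9,0,0,0.5, 0.012,-0.019,0,-2.9,0,0,0.5, 0.012,-0.019,-0.001,-3,0,0,0.5]
[ 0.56829634 -0.00595913  0.2535382 ]
```

Request:
apply_moves(rows=[0.012,-0.02,-0.02,0,0,0,0.5,0.012,-0.02,-0.01,-2.9,0,0,0.5,0.012,-0.019,0.009,-6,0,0,0.5,0.012,-0.019,0.01,-6,0,0,0.5,0.012,-0.02,0.01,-5.6,0,0,0.5,0.012,-0.016,0.01,0,0,0,0.5,0.011,-0.016,0.005,0,0,0,0.5,0,0,0,0,0,0,0.5])

```text
time_s: 6.32
ee_pos: [0.5807, -0.0103, 0.2574]
orientation: [2.292, 1.644, 0.31]
wrist_force: [0.3, 0.1, -0.6]
grip_width: 0.0426
```

Run:
```python
from h import *
o,Rm=st()
c=arm.calibration('wrist');im=arm.read_camera('wrist');np.save('cw5.npy',c,allow_pickle=True)
cv2.imwrite('pics/w5.png',im)
B0=cab2w([-.065,.084,.05]); Rb=binR()
J=cv2.resize(im,None,fx=1.5,fy=1.5,interpolation=cv2.INTER_CUBIC)
for q in [[.045,.022,.1],[.045,-.022,.1],[.055,.022,.1],[.055,-.022,.1],[.055,.038,.05],[.055,-.038,.05],[-.055,.038,.028],[-.055,-.038,.028]]:
    p=(w2px('wrist',B0+Rb@np.array(q),c)[0]+.5)*1.5-.5; cv2.circle(J,tuple(p.round().astype(int)),3,(255,0,255),-1); print(q,p.round())
cv2.imwrite('pics/w5o.png',J)
```

```text
t 6.32 p [ 0.5807 -0.0103  0.2574] j [-0.106  0.243  1.652 -0.105  0.884  0.272] F [ 0.3  0.1 -0.6] w 0.0426
[[ 0.32   0.882  0.346]
 [ 0.947 -0.298 -0.118]
 [-0.001  0.366 -0.931]]
[0.045, 0.022, 0.1] [357. 254.]
[0.045, -0.022, 0.1] [359. 336.]
[0.055, 0.022, 0.1] [377. 254.]
[0.055, -0.022, 0.1] [378. 336.]
[0.055, 0.038, 0.05] [380. 208.]
[0.055, -0.038, 0.05] [381. 329.]
[-0.055, 0.038, 0.028] [207. 203.]
[-0.055, -0.038, 0.028] [219. 316.]
```

View pics/w5o.png

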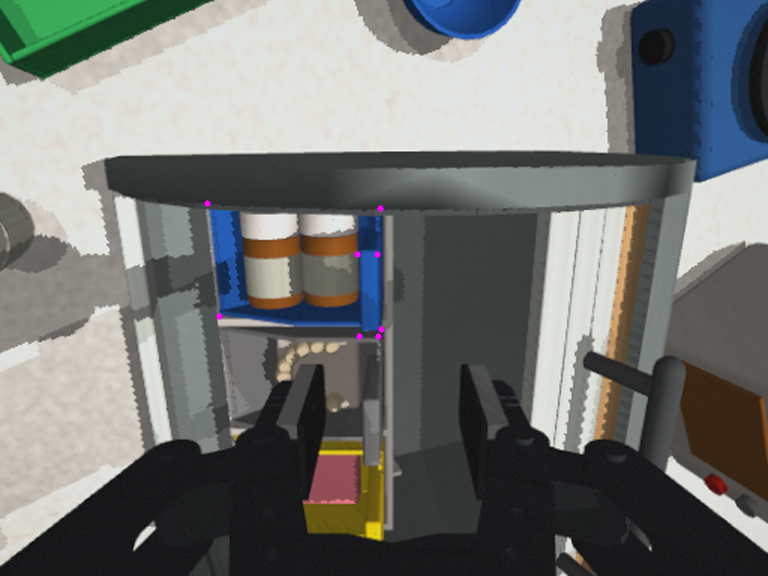

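Run:
```python
from h import *
o,Rm=st()
B0=cab2w([-.065,.084,.05]); Rb=binR(); Rt=toolR(68)
G=B0+Rb@[.050,0,.069]+Rt@[.0024,.0014,0]
P,Rc=plan(o['ee_pos'],Rm,G-.07*Rt[:,2],Rt,3,.5); print(P)
P,Rc=plan(P,Rc,G,Rt,3,.5); print(P,G)
```

```text
t 6.37 p [ 0.5827 -0.0116  0.2591] j [-0.107  0.244  1.647 -0.105  0.884  0.27 ] F [ 0.7 -0.1  0.4] w 0.0425
[[ 0.321  0.881  0.349]
 [ 0.947 -0.298 -0.119]
 [-0.001  0.369 -0.93 ]]
[0.001,-0.005,0.02,-0.1,0,0,0.5, 0.001,-0.005,0.02,-0.1,0,0.1,0.5, 0.001,-0.005,0.02,-0.2,0,0,0.5]
[ 0.59145947 -0.01146721  0.19780612]
[0,0,0.023,0,0,0,0.5, 0,0,0.023,0,0,0,0.5, 0,0,0.024,0,0,0,0.5]
[ 0.61629833 -0.0199649   0.13291528] [ 0.6164574  -0.01979065  0.13323046]
```

Request:
apply_moves(rows=[0.001,-0.005,0.02,-0.1,0,0,0.5,0.001,-0.005,0.02,-0.1,0,0.1,0.5,0.001,-0.005,0.02,-0.2,0,0,0.5,0,0,0,0,0,0,0.5])

```text
time_s: 6.7
ee_pos: [0.5919, -0.0135, 0.195]
orientation: [2.29, 1.635, 0.313]
wrist_force: [-0.9, 0.3, -0.8]
grip_width: 0.0427
```

Run:
```python
from h import *
o,Rm=st()
c=arm.calibration('wrist');im=arm.read_camera('wrist')
J=cv2.resize(im,None,fx=1.5,fy=1.5,interpolation=cv2.INTER_CUBIC)
B0=cab2w([-.065,.084,.05]); Rb=binR()
for q in [[.045,.022,.1],[.045,-.022,.1],[.055,.022,.1],[.055,-.022,.1]]:
    p=(w2px('wrist',B0+Rb@np.array(q),c)[0]+.5)*1.5-.5; cv2.circle(J,tuple(p.round().astype(int)),3,(255,0,255),-1); print(q,p.round())
Rt=toolR(68);G=B0+Rb@[.050,0,.069]+Rt@[.0024,.0014,0]; print((Rm.T@(G-o['ee_pos'])).round(4))
cv2.imwrite('pics/w6o.png',J)
```

```text
t 6.7 p [ 0.5919 -0.0135  0.195 ] j [-0.107  0.324  1.727 -0.127  0.723  0.303] F [-0.9  0.3 -0.8] w 0.0427
[[ 0.325  0.878  0.351]
 [ 0.946 -0.301 -0.122]
 [-0.002  0.372 -0.928]]
[0.045, 0.022, 0.1] [377. 292.]
[0.045, -0.022, 0.1] [378. 396.]
[0.055, 0.022, 0.1] [403. 292.]
[0.055, -0.022, 0.1] [403. 396.]
[0.0021 0.0005 0.0668]
```

View pics/w6o.png

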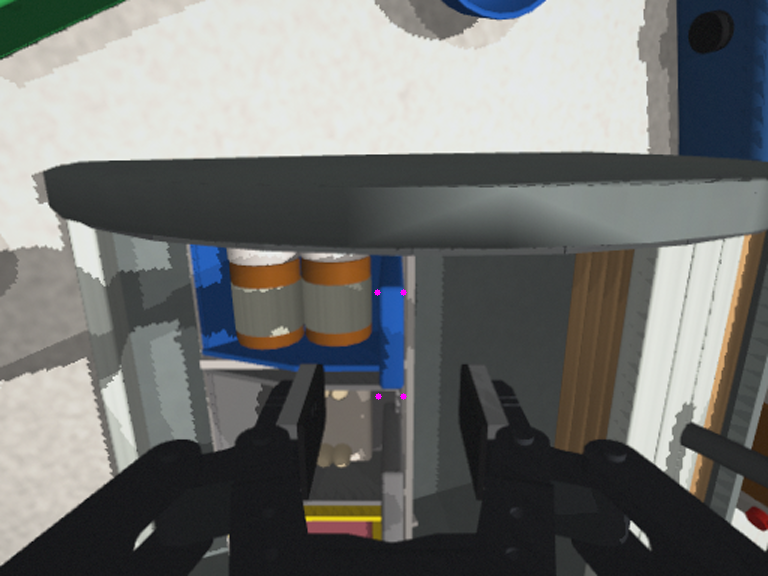

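Request:
apply_moves(rows=[0.001,0,0.022,0,0,0,0.5,0.001,0,0.022,0,0,0,0.5,0,0,0.022,0,0,0,0.5,0,0,0,0,0,0,0.5,0,0,0,0,0,0,0,0,0,0,0,0,0,0,0,0,0,0,0,0,0,0,0,0,0,0,0,0], force=60)

```text
time_s: 7.42
ee_pos: [0.6166, -0.0187, 0.1392]
orientation: [2.285, 1.633, 0.32]
wrist_force: [-4.5, 0.8, 5.1]
grip_width: 0.0091
```

Run:
```python
from h import *
o,Rm=st()
B0=cab2w([-.065,.084,.05]); Rb=binR()
print('tcp in bin',Rb.T@(o['ee_pos']-B0))
im=arm.read_camera('wrist');cv2.imwrite('pics/w7.png',im)
```

```text
t 7.42 p [ 0.6166 -0.0187  0.1392] j [-0.113  0.433  1.739 -0.146  0.596  0.322] F [-4.5  0.8  5.1] w 0.0091
[[ 0.324  0.876  0.357]
 [ 0.946 -0.3   -0.122]
 [ 0.     0.378 -0.926]]
tcp in bin [0.05341213 0.00347227 0.07459193]
```

View pics/w7.png

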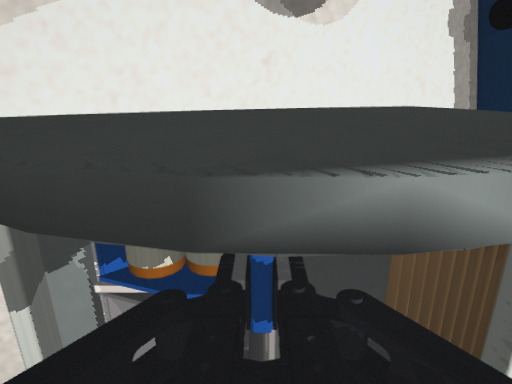

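Request:
apply_moves(rows=[0,0,0,0,0,0,0,0,0,-0.006,0,0,0,0,0,0,-0.008,0,0,0,0,0,0,-0.01,0,0,0,0], force=80)

```text
time_s: 7.8
ee_pos: [0.6078, -0.0158, 0.1602]
orientation: [2.286, 1.634, 0.319]
wrist_force: [0.1, 0.8, -1.6]
grip_width: 0.0084
```

Request:
apply_moves(rows=[0,0,-0.012,0,0,0,0,0,0,-0.015,0,0,0,0,0,0,-0.018,0,0,0,0,0,0,-0.018,0,0,0,0,0,0,-0.018,0,0,0,0,0,0,-0.018,0,0,0,0])

```text
time_s: 8.3
ee_pos: [0.5722, -0.0035, 0.2532]
orientation: [2.286, 1.633, 0.32]
wrist_force: [0.1, -0.1, -2.1]
grip_width: 0.0087
```

Run:
```python
from h import *
o,Rm=st()
im=arm.read_camera('wrist');cv2.imwrite('pics/w8.png',im)
cv2.imwrite('pics/s8.png',cv2.resize(arm.read_camera('scene')[120:340,80:360],None,fx=2.7,fy=2.7,interpolation=cv2.INTER_CUBIC))
```

```text
t 8.3 p [ 0.5722 -0.0035  0.2532] j [-0.091  0.227  1.69  -0.119  0.851  0.301] F [ 0.1 -0.1 -2.1] w 0.0087
[[ 0.324  0.876  0.357]
 [ 0.946 -0.3   -0.122]
 [ 0.     0.377 -0.926]]
```

View pics/w8.png

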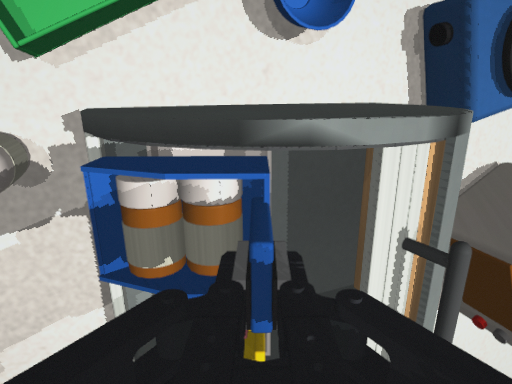

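View pics/s8.png

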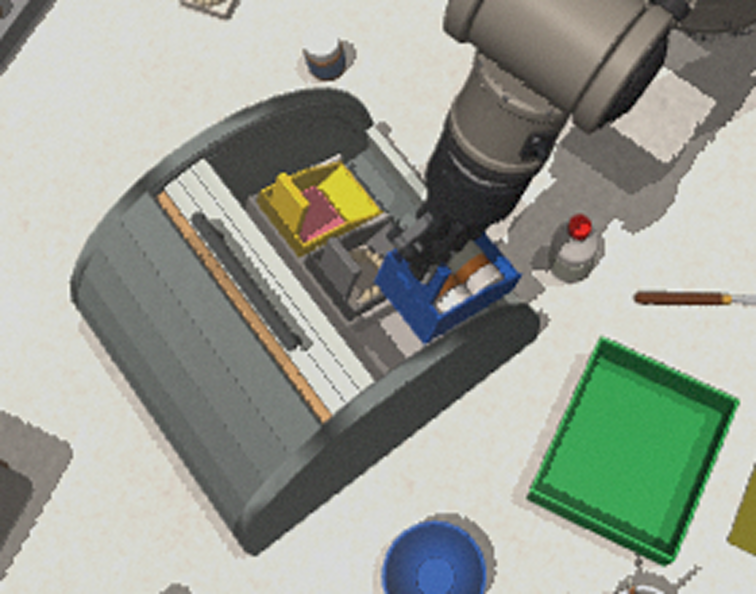

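Run:
```python
from h import *
tub=np.array([.557,.220,0])
seeds=[[a,.3,1.5,b,c,d] for a in (-.3,.4,.9) for b in (-.9,0,1.5,3) for c in (.5,1.4) for d in (-1.5,0,1.5)]
for th in (60,75):
  for yw in range(-180,180,20):
    y=np.radians(yw); Rb=binR(th,y); Rt=toolR(90-th,1,y)
    tcp=tub+[0,0,.10]+Rb@[.105,0,.047]
    b=None
    for s in (1,-1):
        Rt=toolR(90-th,s,y); r=ik(tcp,Rt,seeds)
        if r[0]<1e-5: print(th,yw,s,r[1].round(2))
```

```text
60 -180 1 [ 0.17  1.16  0.43  0.28  2.57 -2.82]
60 -180 -1 [0.17 1.16 0.43 0.28 2.57 0.32]
60 -160 1 [ 0.28  1.21  0.32 -0.13  2.66  2.99]
60 -160 -1 [ 0.28  1.21  0.32 -0.13  2.66 -0.15]
60 -140 1 [ 0.38  1.17  0.4  -0.49  2.53  2.57]
60 -140 -1 [ 0.38  1.17  0.4  -0.49  2.53 -0.57]
60 -120 1 [ 0.48  1.07  0.63 -0.67  2.29  2.35]
60 -120 -1 [ 0.48  1.07  0.63 -0.67  2.29 -0.79]
60 -100 1 [ 0.57  0.95  0.9  -0.78  2.01  2.24]
60 -100 -1 [ 0.57  0.95  0.9  -0.78  2.01 -0.9 ]
60 -80 1 [ 0.64  0.81  1.18 -0.9   1.72  2.17]
60 -80 -1 [ 0.64  0.81  1.18 -0.9   1.72 -0.97]
60 0 1 [0.43 0.34 2.15 3.99 0.5  2.59]
60 0 -1 [ 0.43  0.34  2.15  3.99  0.5  -0.55]
60 20 1 [ 0.17  0.3   2.22  2.78  0.45 -2.9 ]
60 20 -1 [0.17 0.3  2.22 2.78 0.45 0.24]
60 40 1 [-0.07  0.33  2.17  1.89  0.68 -2.42]
60 40 -1 [-0.07  0.33  2.17  1.89  0.68  0.72]
60 60 1 [-0.19  0.41  2.    1.43  0.97 -2.28]
60 60 -1 [-0.19  0.41  2.    1.43  0.97  0.86]
60 80 1 [-0.22  0.53  1.77  1.14  1.26 -2.25]
60 80 -1 [-0.22  0.53  1.77  1.14  1.26  0.9 ]
60 100 1 [-0.19  0.66  1.51  0.95  1.54 -2.26]
60 100 -1 [-0.19  0.66  1.51
[... 520 characters left out ...]
-3.09]
75 20 -1 [0.13 0.47 2.45 2.9  1.09 0.06]
75 40 1 [-0.2   0.48  2.36  2.15  1.13 -2.88]
75 40 -1 [-0.2   0.48  2.36  2.15  1.13  0.26]
75 60 1 [-0.34  0.55  2.13  1.62  1.25 -2.66]
75 60 -1 [-0.34  0.55  2.13  1.62  1.25  0.48]
75 80 1 [-0.34  0.66  1.83  1.28  1.46 -2.49]
75 80 -1 [-0.34  0.66  1.83  1.28  1.46  0.65]
75 100 1 [-0.28  0.79  1.5   1.07  1.72 -2.39]
75 100 -1 [-0.28  0.79  1.5   1.07  1.72  0.76]
75 120 1 [-0.19  0.94  1.15  0.94  2.01 -2.33]
75 120 -1 [-0.19  0.94  1.15  0.94  2.01  0.81]
75 140 1 [-0.08  1.1   0.77  0.86  2.31 -2.29]
75 140 -1 [-0.08  1.1   0.77  0.86  2.31  0.85]
75 160 1 [ 0.04  1.29  0.34  0.86  2.64 -2.24]
75 160 -1 [0.04 1.29 0.34 0.86 2.64 0.91]
```

```bash
cat > path.py <<'E'
from h import *
def track(j,poses,verbose=True):
    VL=np.array([2.57,2.57,3.14,3.14,3.14,3.14])*.7/12
    for i,(P,Rt) in enumerate(poses):
        r=ik(P,Rt,[j]); d=np.abs(r[1]-j)/VL; j=r[1]
        if verbose and (r[0]>1e-6 or d.max()>1 or i==len(poses)-1): print(i,'cost',r[0].round(7),'max vel frac',d.max().round(2),d.argmax(),j.round(2))
    return j
def interp(A,B,n):  # A,B=(tcp,yawdeg,lean)
    out=[]
    for i in range(1,n+1):
        s=i/n; P=np.array(A[0])*(1-s)+np.array(B[0])*s; y=np.radians(A[1]*(1-s)+B[1]*s); l=A[2]*(1-s)+B[2]*s
        out.append((P,toolR(90-l,1,y)))
    return out
E
python3 - <<'E'
from path import *
o,Rm=st(); j=o['joint_pos']; P0=o['ee_pos']
off=np.array([.105,0,.047])
lip=np.array([.577,.255,.10])
for yw in (50,60,70):
  print('yaw',yw)
  tc=lambda th: lip+binR(th,np.radians(yw))@off
  A=(P0,-18.9,22.2); up=P0+[-.03,.01,.10]
  path=interp(A,(up,-18.9,22.2),5)+interp((up,-18.9,22.2),(tc(35)+[0,0,.06],yw,35),14)+interp((tc(35)+[0,0,.06],yw,35),(tc(35),yw,35),3)
  path+=[(tc(t),toolR(90-t,1,np.radians(yw))) for t in np.arange(37,73,2)]
  jj=track(j,path)
E
```

```text
t 8.4 p [ 0.5736 -0.0034  0.2555] j [-0.09   0.225  1.688 -0.119  0.849  0.301] F [ 0.1  0.2 -1.4] w 0.0084
[[ 0.323  0.874  0.363]
 [ 0.946 -0.299 -0.123]
 [ 0.001  0.383 -0.924]]
yaw 50
39 cost 0.0 max vel frac 0.3 5 [-0.15  0.48  2.17  1.9   1.02 -2.64]
yaw 60
39 cost 0.0 max vel frac 0.27 5 [-0.21  0.52  2.05  1.65  1.12 -2.54]
yaw 70
39 cost 0.0 max vel frac 0.22 5 [-0.23  0.58  1.92  1.46  1.24 -2.46]
```

Run:
```python
from h import *
t=cv2.imread('pics/top0.png'); s=cv2.imread('pics/scene0.png')
a=cv2.resize(t[90:230,90:240],None,fx=4,fy=4,interpolation=cv2.INTER_CUBIC); b=cv2.resize(s[170:380,265:445],None,fx=2.67,fy=2.67,interpolation=cv2.INTER_CUBIC)
cv2.imwrite('pics/pot_t.png',a);cv2.imwrite('pics/pot_s.png',b)
```

```text
(no output)
```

View pics/pot_t.png

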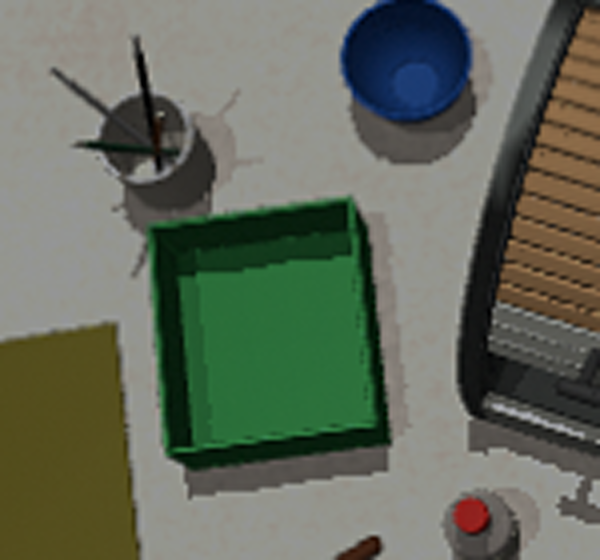

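View pics/pot_s.png

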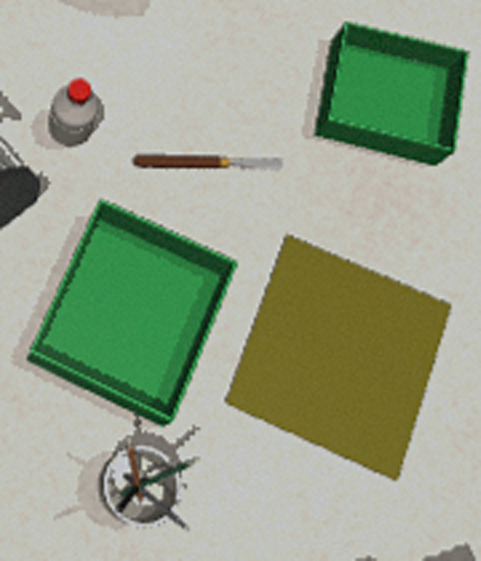

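Run:
```python
from h import *
f=lambda L:np.array(L)/4+90
print('pot',px2w('top',f([(148,140)]),.075)); print('tips',px2w('top',f([(135,38),(52,70),(78,144)]),.155).round(3))
g=lambda L:np.array(L)/2.67+[265,170]
print('pot sc',px2w('scene',g([(140,485)]),.075)); print('tips sc',px2w('scene',g([(137,420),(135,445),(190,462),(187,525),(120,510)]),.155).round(3))
tub=px2w('top',f([(150,228),(352,200),(388,440),(168,455)]),.07); print(tub.round(4),tub.mean(0)); 
ts=px2w('scene',g([(102,203),(236,263),(168,420),(31,355)]),.07); print(ts.round(4),ts.mean(0),[np.linalg.norm(ts[i]-ts[i-1]).round(3) for i in range(4)])
ms=px2w('scene',g([(287,235),(450,303),(397,478),(226,402)]),.004); print('mat',ms.round(4),ms.mean(0))
print('bottle',px2w('top',f([(471,515)]),.125),'bowl', px2w('top',f([(407,60)]),.055))
```

```text
pot [[0.69629839 0.31057478 0.075     ]]
tips [[0.739 0.298 0.155]
 [0.717 0.354 0.155]
 [0.663 0.332 0.155]]
pot sc [[0.70509696 0.3135325  0.075     ]]
tips sc [[0.667 0.276 0.155]
 [0.686 0.285 0.155]
 [0.672 0.332 0.155]
 [0.718 0.354 0.155]
 [0.739 0.301 0.155]]
[[0.6313 0.3068 0.07  ]
 [0.6501 0.1615 0.07  ]
 [0.4755 0.1317 0.07  ]
 [0.4662 0.2854 0.07  ]] [0.5557974  0.22134248 0.07      ]
[[0.4939 0.1463 0.07  ]
 [0.4734 0.2884 0.07  ]
 [0.64   0.3068 0.07  ]
 [0.6603 0.1666 0.07  ]] [0.56692743 0.22702481 0.07      ] [np.float64(0.168), np.float64(0.144), np.float64(0.168), np.float64(0.142)]
mat [[0.3985 0.3244 0.004 ]
 [0.3696 0.4981 0.004 ]
 [0.5544 0.5281 0.004 ]
 [0.5834 0.3533 0.004 ]] [0.47648972 0.42599931 0.004     ]
bottle [[0.41571889 0.06805147 0.125     ]] bowl [[0.76398431 0.12675015 0.055     ]]
```

Run:
```python
from path import *
o,Rm=st(); j=o['joint_pos']; P0=o['ee_pos']
off=np.array([.105,0,.047]); yw=65
lip=np.array([.555,.245,.10])
tc=lambda th: lip+binR(th,np.radians(yw))@off
up=P0+[-.03,.01,.12]; pre=tc(34)+[0,0,.08]; print('pre',pre)
path=interp((P0,-18.9,22.4),(up,-18.9,22.4),5)+interp((up,-18.9,22.4),(pre,yw,30),15)
track(j,path)
P,Rc=planpath(P0,Rm,path,0); print(P)
```

```text
t 8.4 p [ 0.5736 -0.0034  0.2555] j [-0.09   0.225  1.688 -0.119  0.849  0.301] F [ 0.1  0.2 -1.4] w 0.0084
[[ 0.323  0.874  0.363]
 [ 0.946 -0.299 -0.123]
 [ 0.001  0.383 -0.924]]
pre [0.58068119 0.3000735  0.27768002]
19 cost 0.0 max vel frac 0.48 5 [ 0.16  0.36  1.48  0.5   1.05 -1.18]
[0,0.003,-0.025,0.1,-0.1,0,0, 0,0.004,-0.024,0,0,0,0, 0,0.003,-0.025,0,0,0,0, 0,0.003,-0.024,0,0,0,0, 0,0.004,-0.025,0,0,0,0, 0.019,-0.007,0.005,-0.5,2.2,-5.2,0, 0.02,-0.004,0.005,-0.5,2.2,-5.1,0, 0.019,-0.003,0.006,-0.5,2.2,-5.1,0]
[0.02,-0.001,0.006,-0.5,2.3,-5.1,0, 0.019,0.001,0.008,-0.5,2.3,-5.1,0, 0.019,0.002,0.008,-0.5,2.4,-5.1,0, 0.019,0.004,0.009,-0.5,2.4,-5,0, 0.017,0.005,0.01,-0.5,2.5,-5,0, 0.017,0.007,0.011,-0.5,2.5,-5,0, 0.015,0.008,0.011,-0.6,2.6,-5,0, 0.014,0.009,0.012,-0.5,2.6,-5,0]
[0.013,0.01,0.013,-0.5,2.6,-4.9,0, 0.011,0.012,0.013,-0.5,2.7,-4.9,0, 0.01,0.012,0.014,-0.5,2.8,-4.9,0, 0.008,0.012,0.015,-0.5,2.7,-4.8,0]
[0.58027315 0.30025965 0.27771374]
```

Request:
apply_moves(rows=[0,0.003,-0.025,0.1,-0.1,0,0,0,0.004,-0.024,0,0,0,0,0,0.003,-0.025,0,0,0,0,0,0.003,-0.024,0,0,0,0,0,0.004,-0.025,0,0,0,0,0.019,-0.007,0.005,-0.5,2.2,-5.2,0,0.02,-0.004,0.005,-0.5,2.2,-5.1,0,0.019,-0.003,0.006,-0.5,2.2,-5.1,0])

```text
time_s: 9.07
ee_pos: [0.551, 0.0653, 0.3513]
orientation: [2.026, 1.958, 0.409]
wrist_force: [-0.6, -0.7, -1.4]
grip_width: 0.0088
```

Request:
apply_moves(rows=[0.02,-0.001,0.006,-0.5,2.3,-5.1,0,0.019,0.001,0.008,-0.5,2.3,-5.1,0,0.019,0.002,0.008,-0.5,2.4,-5.1,0,0.019,0.004,0.009,-0.5,2.4,-5,0,0.017,0.005,0.01,-0.5,2.5,-5,0,0.017,0.007,0.011,-0.5,2.5,-5,0,0.015,0.008,0.011,-0.6,2.6,-5,0,0.014,0.009,0.012,-0.5,2.6,-5,0])

```text
time_s: 9.73
ee_pos: [0.5704, 0.2219, 0.2985]
orientation: [1.153, 2.64, 0.655]
wrist_force: [-0.5, -0.7, -2.6]
grip_width: 0.0086
```

Request:
apply_moves(rows=[0.013,0.01,0.013,-0.5,2.6,-4.9,0,0.011,0.012,0.013,-0.5,2.7,-4.9,0,0.01,0.012,0.014,-0.5,2.8,-4.9,0,0.008,0.012,0.015,-0.5,2.7,-4.8,0,0,0,0,0,0,0,0])

```text
time_s: 10.15
ee_pos: [0.5798, 0.3014, 0.2703]
orientation: [0.635, 2.873, 0.767]
wrist_force: [-0.3, 0.2, -2.0]
grip_width: 0.0085
```

Run:
```python
from path import *
o,Rm=st(); j=o['joint_pos']; P0=o['ee_pos']
cv2.imwrite('pics/w9.png',arm.read_camera('wrist'))
cv2.imwrite('pics/s9.png',cv2.resize(arm.read_camera('scene')[120:384,80:440],None,fx=2.2,fy=2.2,interpolation=cv2.INTER_CUBIC))
cv2.imwrite('pics/t9.png',cv2.resize(arm.read_camera('top')[60:300,40:340],None,fx=2.2,fy=2.2,interpolation=cv2.INTER_CUBIC))
off=np.array([.105,0,.047]); yw=65
lip=np.array([.555,.245,.10])
tc=lambda th: lip+binR(th,np.radians(yw))@off
y0=np.degrees(np.arctan2(Rm[1,2],Rm[0,2])); l0=90-np.degrees(np.arcsin(-Rm[2,2])); print('yaw lean',y0,l0)
path=interp((P0,y0,l0),(tc(34),yw,34),4)+[(tc(t),toolR(90-t,1,np.radians(yw))) for t in np.arange(37,73,2.5)]
track(j,path)
P,Rc=planpath(P0,Rm,path,0); print(P)
```

```text
t 10.15 p [0.5798 0.3014 0.2703] j [ 0.157  0.373  1.484  0.504  1.043 -1.184] F [-0.3  0.2 -2. ] w 0.0085
[[-0.908  0.368  0.201]
 [ 0.419  0.786  0.454]
 [ 0.01   0.497 -0.868]]
yaw lean 66.1928139380537 29.786544233817885
18 cost 0.0 max vel frac 0.3 5 [-0.27  0.53  2.05  1.54  1.22 -2.55]
[-0.001,-0.009,0.016,-1.1,-0.1,-0.9,0, 0,-0.01,0.015,-1,-0.2,0.3,0, 0,-0.009,0.015,-1.1,-0.2,0.2,0, -0.001,-0.011,0.016,-1,-0.1,0.3,0, 0,-0.002,-0.006,-3,0,0,0, 0,-0.002,-0.004,-2.5,0,0,0, 0,-0.002,-0.005,-2.5,0,0,0, 0,-0.003,-0.005,-2.5,0,0,0]
[0,-0.002,-0.004,-2.5,0,0,0, 0,-0.002,-0.005,-2.5,0,0,0, 0,-0.002,-0.004,-2.5,0,0,0, 0,-0.002,-0.005,-2.5,0,0,0, 0,-0.002,-0.004,-2.5,0,0,0, 0,-0.003,-0.005,-2.5,0,0,0, 0,-0.002,-0.004,-2.5,0,0,0, 0,-0.002,-0.005,-2.5,0,0,0]
[0,-0.002,-0.004,-2.5,0,0,0, 0,-0.002,-0.005,-2.5,0,0,0, 0,-0.002,-0.004,-2.5,0,0,0]
[0.55045126 0.23410547 0.21454034]
```

View pics/s9.png

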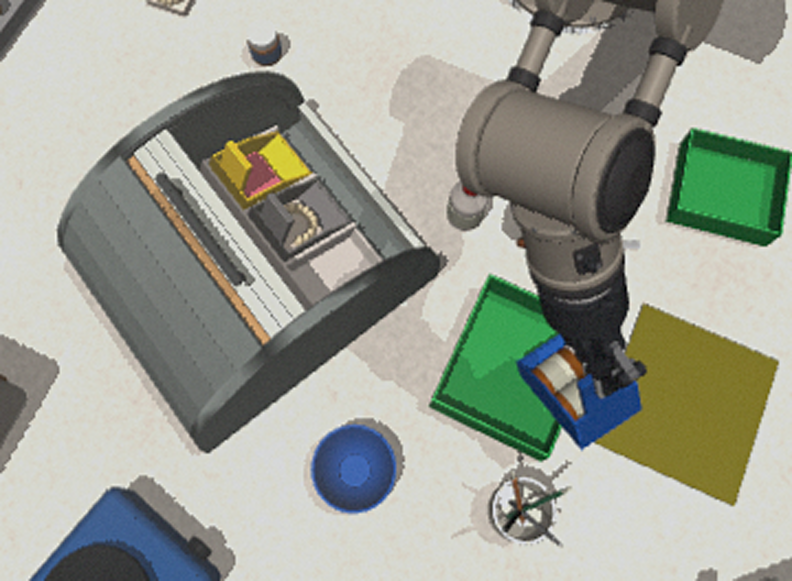

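View pics/w9.png

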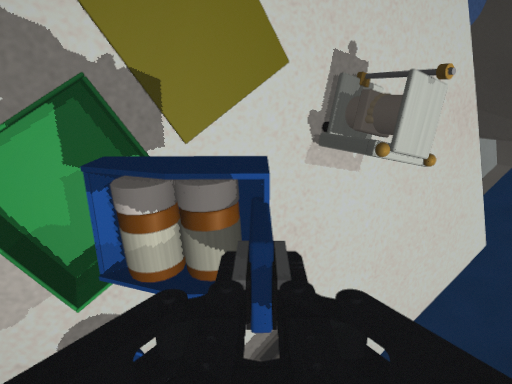

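Request:
apply_moves(rows=[-0.001,-0.009,0.016,-1.1,-0.1,-0.9,0,0,-0.01,0.015,-1,-0.2,0.3,0,0,-0.009,0.015,-1.1,-0.2,0.2,0,-0.001,-0.011,0.016,-1,-0.1,0.3,0,0,0,0,0,0,0,0])

```text
time_s: 10.72
ee_pos: [0.5792, 0.2967, 0.1963]
orientation: [0.637, 2.82, 0.859]
wrist_force: [-1.6, -0.0, -2.9]
grip_width: 0.0084
```

Run:
```python
from path import *
o,Rm=st(); P0=o['ee_pos']
y0=np.degrees(np.arctan2(Rm[1,2],Rm[0,2])); l0=90-np.degrees(np.arcsin(-Rm[2,2])); print('yaw lean',y0,l0)
Rb=binR(l0,np.radians(y0)); lp=P0-Rb@[.105,0,.047]; print('lip',lp, 'corner',lp-Rb@[0,0,.028])
cv2.imwrite('pics/s10.png',cv2.resize(arm.read_camera('scene')[200:384,240:440],None,fx=3,fy=3,interpolation=cv2.INTER_CUBIC))
```

```text
t 10.72 p [0.5792 0.2967 0.1963] j [ 0.122  0.428  1.656  0.684  0.842 -1.415] F [-1.6 -0.  -2.9] w 0.0084
[[-0.903  0.358  0.237]
 [ 0.429  0.75   0.504]
 [ 0.003  0.557 -0.831]]
yaw lean 64.80133813260811 33.83938287175489
lip [0.5531991  0.24148668 0.09882235] corner [0.55983763 0.25559514 0.0755655 ]
```

View pics/s10.png

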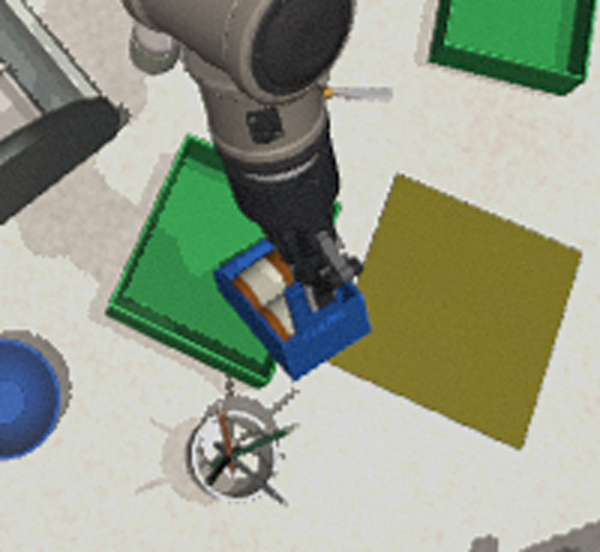

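Request:
apply_moves(rows=[0,-0.002,-0.006,-3,0,0,0,0,-0.002,-0.004,-2.5,0,0,0,0,-0.002,-0.005,-2.5,0,0,0,0,-0.003,-0.005,-2.5,0,0,0,0,-0.002,-0.004,-2.5,0,0,0,0,-0.002,-0.005,-2.5,0,0,0,0,-0.002,-0.004,-2.5,0,0,0,0,-0.002,-0.005,-2.5,0,0,0])

```text
time_s: 11.43
ee_pos: [0.566, 0.2634, 0.2189]
orientation: [0.569, 2.557, 1.322]
wrist_force: [0.2, 0.0, -1.9]
grip_width: 0.0087
```

Request:
apply_moves(rows=[0,-0.002,-0.004,-2.5,0,0,0,0,-0.003,-0.005,-2.5,0,0,0,0,-0.002,-0.004,-2.5,0,0,0,0,-0.002,-0.005,-2.5,0,0,0,0,-0.002,-0.004,-2.5,0,0,0,0,-0.002,-0.005,-2.5,0,0,0,0,-0.002,-0.004,-2.5,0,0,0,0,0,0,0,0,0,0])

```text
time_s: 12.1
ee_pos: [0.551, 0.2316, 0.2181]
orientation: [0.512, 2.291, 1.668]
wrist_force: [-0.5, 0.2, -1.5]
grip_width: 0.0082
```

Run:
```python
from path import *
o,Rm=st(); P0=o['ee_pos']
y0=np.degrees(np.arctan2(Rm[1,2],Rm[0,2])); l0=90-np.degrees(np.arcsin(-Rm[2,2])); print('yaw lean',y0,l0)
cv2.imwrite('pics/s11.png',cv2.resize(arm.read_camera('scene')[200:384,240:440],None,fx=3,fy=3,interpolation=cv2.INTER_CUBIC))
cv2.imwrite('pics/w11.png',arm.read_camera('wrist'))
```

```text
t 12.1 p [0.551  0.2316 0.2181] j [-0.27   0.528  2.052  1.544  1.217 -2.551] F [-0.5  0.2 -1.5] w 0.0082
[[-0.904  0.128  0.408]
 [ 0.428  0.279  0.86 ]
 [-0.003  0.952 -0.307]]
yaw lean 64.59714009454676 72.13949731455992
```

View pics/s11.png

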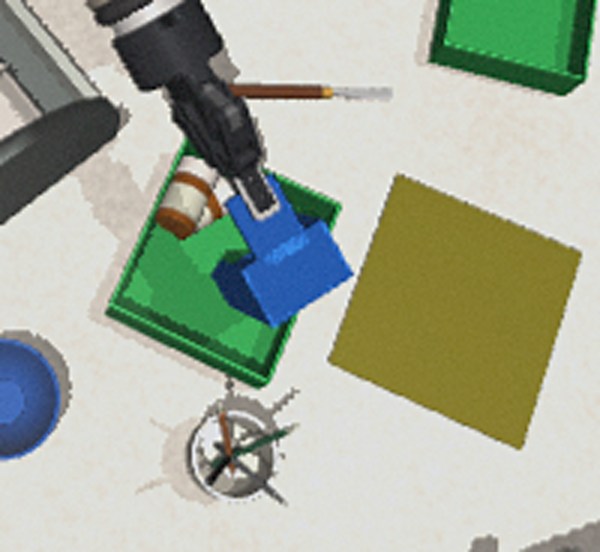

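View pics/w11.png

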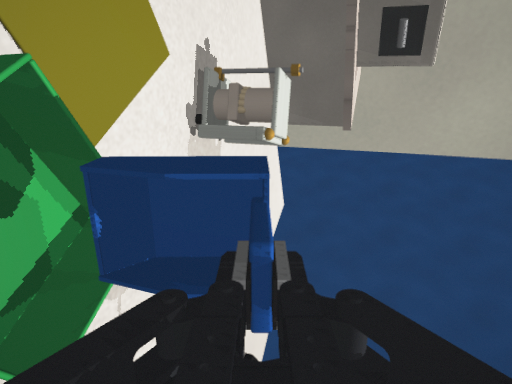

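Run:
```python
from path import *
o,Rm=st(); P0=o['ee_pos']; j=o['joint_pos']
y0=np.degrees(np.arctan2(Rm[1,2],Rm[0,2])); l0=90-np.degrees(np.arcsin(-Rm[2,2]))
yw=65; org=np.array([.474,.425,.004]); T=org+binR(0,np.radians(yw))@[.05,0,.075]; print('place',T)
up=P0+[-.01,.03,.07]
path=interp((P0,y0,l0),(up,y0,60),4)+interp((up,y0,60),(T+[0,0,.12],yw,0),12)+interp((T+[0,0,.12],yw,0),(T+[0,0,.02],yw,0),5)
track(j,path)
P,Rc=planpath(P0,Rm,path,0); print(P)
```

```text
t 12.2 p [0.5513 0.2323 0.2186] j [-0.268  0.526  2.051  1.544  1.214 -2.548] F [-0.4 -0.1  0.2] w 0.0087
[[-0.904  0.128  0.408]
 [ 0.428  0.281  0.859]
 [-0.004  0.951 -0.308]]
place [0.49513091 0.47031539 0.079     ]
20 cost 0.0 max vel frac 0.22 4 [ 0.65  0.74  1.2   0.    1.19 -0.49]
[0.005,0.018,0,3,0,0.3,0, 0.006,0.019,-0.001,3,0,0,0, 0.005,0.018,-0.002,3,0,0,0, 0.006,0.018,-0.003,3,0,0,0, 0.011,0.001,0.016,5,0,-0.1,0, 0.011,0.002,0.016,5,0.1,0,0, 0.011,0.003,0.016,5,0,0,0, 0.01,0.005,0.015,5,0,0,0]
[0.011,0.006,0.014,5,0,0,0, 0.011,0.007,0.015,5,0,-0.1,0, 0.011,0.008,0.013,5,0.1,0,0, 0.011,0.01,0.013,5,0,0,0, 0.011,0.01,0.012,5,0,-0.1,0, 0.011,0.012,0.011,5,0,0,0, 0.01,0.013,0.009,5,0,0,0, 0.011,0.013,0.009,5,0,-0.1,0]
[0,0,0.02,0,0,0,0, 0,0,0.02,0,0,0,0, 0,0,0.02,0,0,0,0, 0,0,0.02,0,0,0,0, 0,0,0.02,0,0,0,0]
[0.49530443 0.47027839 0.09905591]
```

Request:
apply_moves(rows=[0.005,0.018,0,3,0,0.3,0,0.006,0.019,-0.001,3,0,0,0,0.005,0.018,-0.002,3,0,0,0,0.006,0.018,-0.003,3,0,0,0,0.011,0.001,0.016,5,0,-0.1,0,0.011,0.002,0.016,5,0.1,0,0,0.011,0.003,0.016,5,0,0,0,0.01,0.005,0.015,5,0,0,0])

```text
time_s: 12.87
ee_pos: [0.526, 0.3334, 0.261]
orientation: [0.616, 2.747, 0.999]
wrist_force: [0.1, 0.2, -2.4]
grip_width: 0.0084
```

Request:
apply_moves(rows=[0.011,0.006,0.014,5,0,0,0,0.011,0.007,0.015,5,0,-0.1,0,0.011,0.008,0.013,5,0.1,0,0,0.011,0.01,0.013,5,0,0,0,0.011,0.01,0.012,5,0,-0.1,0,0.011,0.012,0.011,5,0,0,0,0.01,0.013,0.009,5,0,0,0,0.011,0.013,0.009,5,0,-0.1,0])

```text
time_s: 13.53
ee_pos: [0.4946, 0.4728, 0.2018]
orientation: [0.68, 3.063, 0.003]
wrist_force: [0.3, -0.1, -0.5]
grip_width: 0.0085
```

Run:
```python
from path import *
o,Rm=st(); P0=o['ee_pos']
cv2.imwrite('pics/s12.png',cv2.resize(arm.read_camera('scene')[160:384,200:460],None,fx=2.8,fy=2.8,interpolation=cv2.INTER_CUBIC))
yw=65; org=np.array([.474,.425,.004]); T=org+binR(0,np.radians(yw))@[.05,0,.075]
path=interp((P0,yw,0),(T+[0,0,.02],yw,0),5)
planpath(P0,Rm,path,0)
```

```text
t 13.53 p [0.4946 0.4728 0.2018] j [ 0.652  0.663  1.069 -0.002  1.406 -0.482] F [ 0.3 -0.1 -0.5] w 0.0085
[[-0.906  0.423  0.005]
 [ 0.423  0.906  0.001]
 [-0.004  0.003 -1.   ]]
[0,0,0.021,0.2,0.2,0,0, -0.001,-0.001,0.02,0,0,0,0, 0,0,0.021,0,0,0,0, 0,-0.001,0.02,0,0,0,0, 0,0,0.021,0,0,0,0]
```

View pics/s12.png

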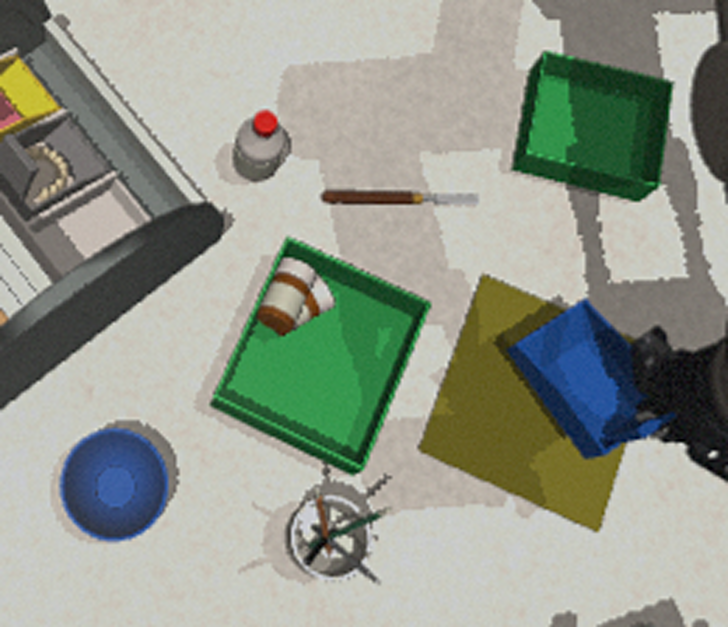

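Run:
```python
from path import *
im=arm.read_camera('scene'); cv2.imwrite('pics/z12.png',cv2.resize(im[235:345,265:365],None,fx=6,fy=6,interpolation=cv2.INTER_CUBIC)[:600])
im=arm.read_camera('top'); cv2.imwrite('pics/t12.png',cv2.resize(im[120:230,50:220],None,fx=4.5,fy=4.5,interpolation=cv2.INTER_CUBIC))
```

```text
(no output)
```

View pics/z12.png

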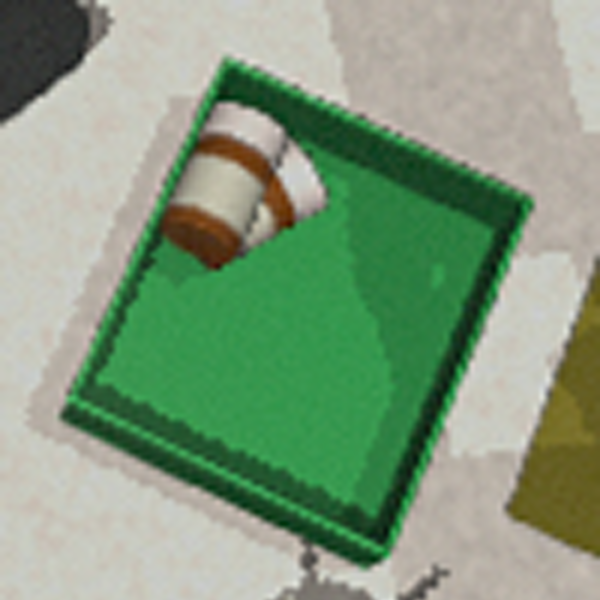

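View pics/t12.png

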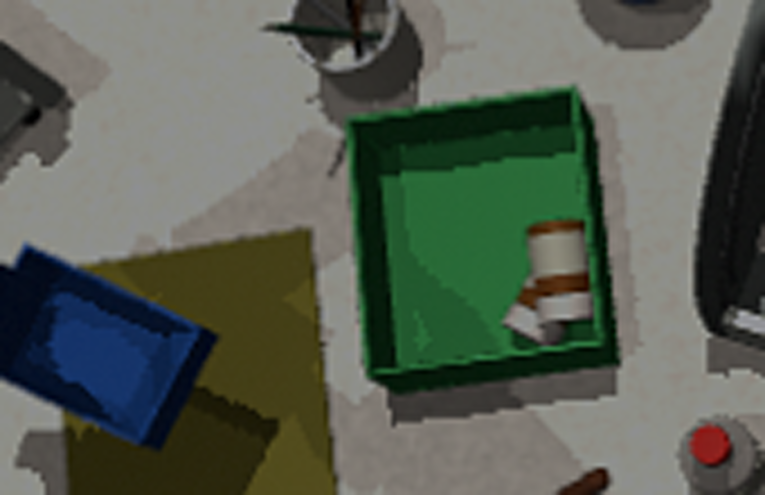

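Run:
```python
from h import *
def tri(a,b):
    L=[]
    for n,uv in (('top',a),('scene',b)):
        p=px2w(n,[uv],0)[0]; q=px2w(n,[uv],.3)[0]; L.append((p,(q-p)/np.linalg.norm(q-p)))
    (p,u),(q,v)=L; A=np.c_[u,-v]; s=np.linalg.lstsq(A,q-p,rcond=None)[0]; x=p+u*s[0]; y=q+v*s[1]; return ((x+y)/2).round(4),np.linalg.norm(x-y).round(4)
t=lambda x,y:(x/4.5+50,y/4.5+120); s=lambda x,y:(x/6+265,y/6+235)
print('label mid',tri(t(557,258),s(213,193)))
print('cap/body right corner',tri(t(591,292),s(213,140)))
print('body lower', tri(t(560,290),s(243,152)))
print('far end top', tri(t(556,224),s(200,230)))
print('rim corners',tri(t(577,88),s(68,412)),tri(t(617,362),s(225,60)),tri(t(350,122),s(378,565)))
```

```text
label mid (array([0.5438, 0.1711, 0.0586]), np.float64(0.0031))
cap/body right corner (array([0.5224, 0.1546, 0.048 ]), np.float64(0.0051))
body lower (array([0.5219, 0.1706, 0.0599]), np.float64(0.0017))
far end top (array([0.5634, 0.173 , 0.065 ]), np.float64(0.0011))
rim corners (array([0.6595, 0.1659, 0.0462]), np.float64(0.0012)) (array([0.4814, 0.1398, 0.0266]), np.float64(0.0034)) (array([0.6397, 0.313 , 0.0448]), np.float64(0.0026))
```

Request:
apply_moves(rows=[0,0,0.021,0.2,0.2,0,0,-0.001,-0.001,0.02,0,0,0,0,0,0,0.021,0,0,0,0,0,-0.001,0.02,0,0,0,0,0,0,0.021,0,0,0,0,0,0,0,0,0,0,0])

```text
time_s: 14.18
ee_pos: [0.4928, 0.4665, 0.0933]
orientation: [-0.68, -3.06, 0.006]
wrist_force: [-0.4, 0.1, -1.6]
grip_width: 0.0082
```

Request:
apply_moves(rows=[0,0,0.007,0,0,0,0,0,0,0.005,0,0,0,0,0,0,0,0,0,0,0])

```text
time_s: 14.43
ee_pos: [0.4943, 0.4685, 0.0845]
orientation: [-0.678, -3.063, -0.001]
wrist_force: [0.7, 0.0, -0.8]
grip_width: 0.0085
```

Run:
```python
from path import *
o,Rm=st()
cv2.imwrite('pics/s13.png',cv2.resize(arm.read_camera('scene')[235:355,320:460],None,fx=5,fy=5,interpolation=cv2.INTER_CUBIC))
```

```text
t 14.43 p [0.4943 0.4685 0.0845] j [ 0.645  0.756  1.222  0.004  1.165 -0.492] F [ 0.7  0.  -0.8] w 0.0085
[[-0.907  0.422 -0.004]
 [ 0.422  0.907  0.001]
 [ 0.004 -0.    -1.   ]]
```

View pics/s13.png

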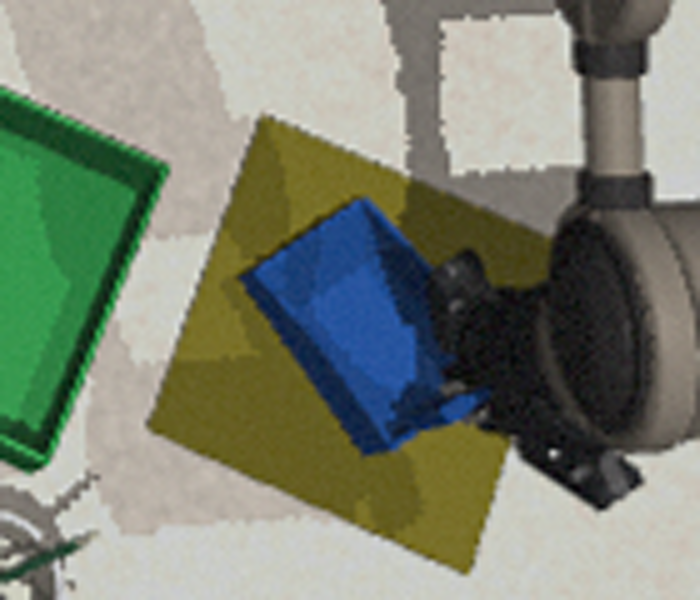

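Request:
apply_moves(rows=[0,0,0.002,0,0,0,0,0,0,0.002,0,0,0,0,0,0,0,0,0,0,0])

```text
time_s: 14.73
ee_pos: [0.494, 0.4686, 0.0797]
orientation: [-0.677, -3.063, 0.001]
wrist_force: [0.4, -0.1, -1.4]
grip_width: 0.0082
```

Request:
apply_moves(rows=[0,0,0.002,0,0,0,0,0,0,0,0,0,0,0])

```text
time_s: 14.9
ee_pos: [0.494, 0.469, 0.0795]
orientation: [-0.677, -3.063, -0.001]
wrist_force: [-2.2, 0.2, 9.5]
grip_width: 0.0082
```

Request:
apply_moves(rows=[0,0,-0.001,0,0,0,0.3,0,0,0,0,0,0,0.5,0,0,0,0,0,0,0.5,0,0,0,0,0,0,0.5,0,0,-0.02,0,0,0,0.5,0,0,-0.03,0,0,0,0.5,0,0,-0.035,0,0,0,0.5,0,0,-0.035,0,0,0,0.5])

```text
time_s: 15.57
ee_pos: [0.4942, 0.4681, 0.199]
orientation: [-0.677, -3.061, 0.004]
wrist_force: [0.9, 0.5, 0.5]
grip_width: 0.0428
```

Run:
```python
from path import *
o,Rm=st(); P0=o['ee_pos']; j=o['joint_pos']
cv2.imwrite('pics/s14.png',cv2.resize(arm.read_camera('scene')[200:384,240:460],None,fx=3.5,fy=3.2,interpolation=cv2.INTER_CUBIC))
# view pose of jars: tool down, tcp above the jars (.545,.17,.25), bring wrist cam to look
for yw in (-20,0,20,65):
  for s in (1,):
    r=ik(np.array([.52,.22,.25]),toolR(90,s,np.radians(yw))); print(yw,r[0].round(6),r[1].round(2))
```

```text
t 15.57 p [0.4942 0.4681 0.199 ] j [ 0.644  0.663  1.075  0.004  1.409 -0.492] F [0.9 0.5 0.5] w 0.0428
[[-0.907  0.422 -0.007]
 [ 0.422  0.907 -0.001]
 [ 0.006 -0.004 -1.   ]]
-20 0.0 [0.26 0.4  1.38 0.   1.36 0.61]
0 0.0 [0.26 0.4  1.38 0.   1.36 0.26]
20 0.0 [ 0.26  0.4   1.38  0.    1.36 -0.08]
65 0.0 [ 0.26  0.4   1.38  0.    1.36 -0.87]
```

View pics/s14.png

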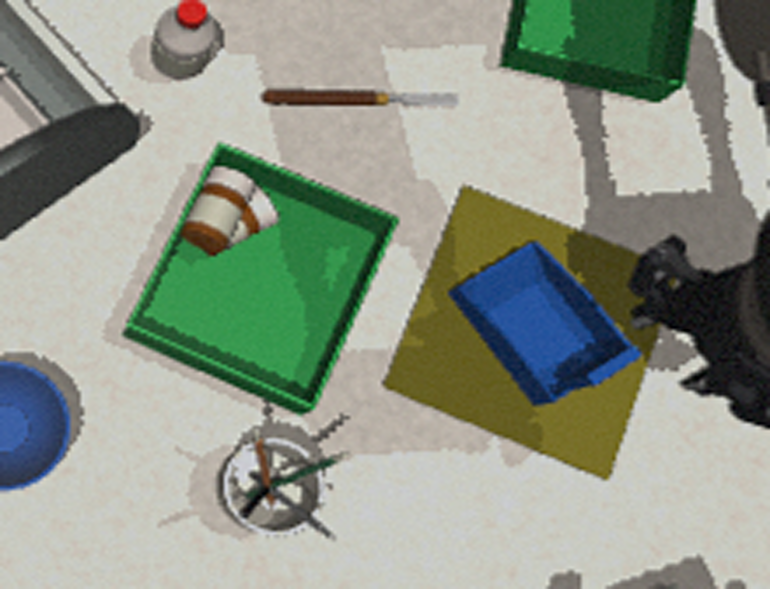

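Run:
```python
from path import *
o,Rm=st(); P0=o['ee_pos']; j=o['joint_pos']
path=interp((P0,65,0),(np.array([.53,.17,.24]),15,0),9); track(j,path)
planpath(P0,Rm,path,.5)
```

```text
t 15.62 p [0.4968 0.4701 0.2082] j [ 0.644  0.656  1.064  0.004  1.414 -0.492] F [0.1 0.8 5.7] w 0.0428
[[-0.907  0.422  0.004]
 [ 0.422  0.907  0.007]
 [-0.     0.008 -1.   ]]
8 cost 0.0 max vel frac 0.4 0 [ 0.17  0.39  1.42  0.    1.33 -0.09]
[-0.017,-0.029,-0.004,0.5,0,5.6,0.5, -0.02,-0.026,-0.003,0,0,5.6,0.5, -0.023,-0.025,-0.004,0,0,5.5,0.5, -0.025,-0.023,-0.003,0,0,5.6,0.5, -0.027,-0.02,-0.004,0,0,5.5,0.5, -0.029,-0.017,-0.003,0,0,5.6,0.5, -0.03,-0.014,-0.004,0,0,5.6,0.5, -0.032,-0.011,-0.003,0,0,5.5,0.5]
[-0.032,-0.009,-0.004,0,0,5.6,0.5]
```

Request:
apply_moves(rows=[-0.017,-0.029,-0.004,0,0,5.6,0.5,-0.02,-0.026,-0.003,0,0,5.6,0.5,-0.023,-0.025,-0.004,0,0,5.5,0.5,-0.025,-0.023,-0.003,0,0,5.6,0.5,-0.027,-0.02,-0.004,0,0,5.5,0.5,-0.029,-0.017,-0.003,0,0,5.6,0.5,-0.03,-0.014,-0.004,0,0,5.6,0.5,-0.032,-0.011,-0.003,0,0,5.5,0.5])

```text
time_s: 16.28
ee_pos: [0.5248, 0.2001, 0.2264]
orientation: [-1.793, -2.574, 0.004]
wrist_force: [1.3, 0.3, 0.1]
grip_width: 0.0425
```

Request:
apply_moves(rows=[-0.032,-0.009,-0.004,0,0,5.6,0.5,0,0,0,0,0,0,0.5])

```text
time_s: 16.45
ee_pos: [0.5286, 0.1634, 0.2308]
orientation: [-1.924, -2.481, 0.006]
wrist_force: [0.1, 0.4, 0.9]
grip_width: 0.0427
```

Run:
```python
from path import *
o,Rm=st()
c=arm.calibration('wrist');im=arm.read_camera('wrist');np.save('cw15.npy',c,allow_pickle=True)
cv2.imwrite('pics/w15.png',cv2.resize(im,None,fx=1.5,fy=1.5,interpolation=cv2.INTER_CUBIC)); print(np.array(c['T'])[:3,3])
```

```text
t 16.45 p [0.5286 0.1634 0.2308] j [ 1.620e-01  3.970e-01  1.442e+00 -1.000e-03  1.307e+00 -9.000e-02] F [0.1 0.4 0.9] w 0.0427
[[-0.249  0.968 -0.004]
 [ 0.968  0.249 -0.002]
 [-0.001 -0.004 -1.   ]]
[0.51047524 0.23843281 0.3729255 ]
```

View pics/w15.png

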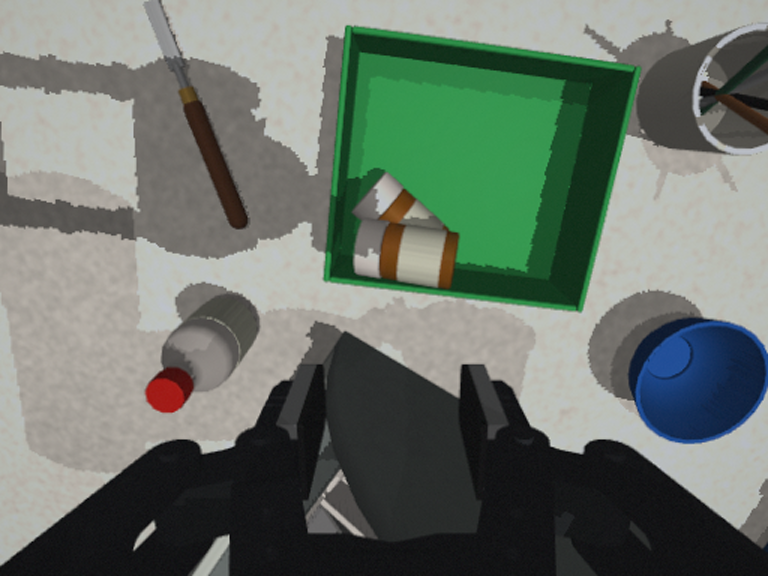

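Run:
```python
from h import *
c=np.load('cw15.npy',allow_pickle=True).item()
f=lambda L:(np.array(L,float)+.5)/1.5-.5
for z in (.03,.04,.05,.06,.07,.08):
    a=px2w('wrist',f([(358,223),(354,275),(459,233),(450,290)]),z,c)
    print(z,'len',np.linalg.norm(a[0]-a[2]).round(4),np.linalg.norm(a[1]-a[3]).round(4),'diam',np.linalg.norm(a[0]-a[1]).round(4),np.linalg.norm(a[2]-a[3]).round(4),a.mean(0).round(3))
# tub rim
r=px2w('wrist',f([(348,27),(638,67),(581,310),(326,281)]),.07,c);print('rim',r.round(4),[np.linalg.norm(r[i]-r[i-1]).round(4) for i in range(4)],r.mean(0))
```

```text
0.03 len 0.0709 0.0702 diam 0.0377 0.042 [0.538 0.163 0.03 ]
0.04 len 0.0688 0.0682 diam 0.0366 0.0408 [0.537 0.165 0.04 ]
0.05 len 0.0668 0.0661 diam 0.0355 0.0396 [0.536 0.167 0.05 ]
0.06 len 0.0647 0.0641 diam 0.0344 0.0383 [0.535 0.17  0.06 ]
0.07 len 0.0626 0.062 diam 0.0333 0.0371 [0.535 0.172 0.07 ]
0.08 len 0.0606 0.06 diam 0.0322 0.0359 [0.534 0.174 0.08 ]
rim [[0.4704 0.2894 0.07  ]
 [0.6341 0.3113 0.07  ]
 [0.6544 0.1656 0.07  ]
 [0.4898 0.1431 0.07  ]] [np.float64(0.1476), np.float64(0.1652), np.float64(0.1471), np.float64(0.1661)] [0.56218242 0.22734005 0.07      ]
```

Run:
```python
from path import *
o,Rm=st(); P0=o['ee_pos']; j=o['joint_pos']
c=np.load('cw15.npy',allow_pickle=True).item()
f=lambda L:(np.array(L,float)+.5)/1.5-.5
print(px2w('wrist',f([(358,223),(354,275),(459,233),(450,290)]),.06,c).round(4))
Rt=toolR(90,1,np.radians(15))
S=np.array([.536,.170,.073])+Rt@[-.036,.012,0]; print('S',S)
path=interp((P0,15,0),(S+[0,0,.03],15,0),5)+interp((S+[0,0,.03],15,0),(S,15,0),3); track(j,path)
planpath(P0,Rm,path,0)
```

```text
t 16.5 p [0.5283 0.1658 0.2306] j [ 1.650e-01  3.980e-01  1.441e+00  1.000e-03  1.307e+00 -9.100e-02] F [0.7 0.4 0.4] w 0.0426
[[-0.254  0.967 -0.005]
 [ 0.967  0.254  0.   ]
 [ 0.001 -0.004 -1.   ]]
[[0.5007 0.1826 0.06  ]
 [0.5061 0.1486 0.06  ]
 [0.5647 0.1925 0.06  ]
 [0.5699 0.1545 0.06  ]]
S [0.5569086 0.1383325 0.073    ]
7 cost 0.0 max vel frac 0.12 4 [ 0.11  0.6   1.58  0.    0.96 -0.15]
[-0.007,0.004,0.025,-0.3,-0.1,-0.3,0, -0.007,0.004,0.026,0,0,0,0, -0.006,0.004,0.026,0,0,0,0, -0.007,0.005,0.025,0,0,0,0, -0.007,0.004,0.026,0,0,0,0, 0,0,0.01,0,0,0,0, 0,0,0.01,0,0,0,0, 0,0,0.01,0,0,0,0]
```

Request:
apply_moves(rows=[-0.008,0.004,0.025,0,0,0,0,-0.008,0.004,0.026,0,0,0,0,-0.008,0.004,0.026,0,0,0,0,-0.008,0.005,0.025,0,0,0,0,-0.007,0.004,0.026,0,0,0,0,0,0,0,0,0,0,0,0,0,0,0,0,0,0])

```text
time_s: 17.08
ee_pos: [0.5564, 0.1369, 0.1009]
orientation: [-1.908, -2.487, 0.008]
wrist_force: [0.3, 0.3, 0.1]
grip_width: -0.0002
```

Run:
```python
from path import *
o,Rm=st()
im=arm.read_camera('wrist'); cv2.imwrite('pics/w16.png',cv2.resize(im,None,fx=1.5,fy=1.5,interpolation=cv2.INTER_CUBIC))
cv2.imwrite('pics/s16.png',cv2.resize(arm.read_camera('scene')[225:350,250:380],None,fx=4.5,fy=4.5,interpolation=cv2.INTER_CUBIC))
```

```text
t 17.08 p [0.5564 0.1369 0.1009] j [ 1.070e-01  5.630e-01  1.553e+00  1.000e-03  1.035e+00 -1.560e-01] F [0.3 0.3 0.1] w -0.0002
[[-0.259  0.966 -0.009]
 [ 0.966  0.259  0.   ]
 [ 0.003 -0.009 -1.   ]]
```

View pics/w16.png

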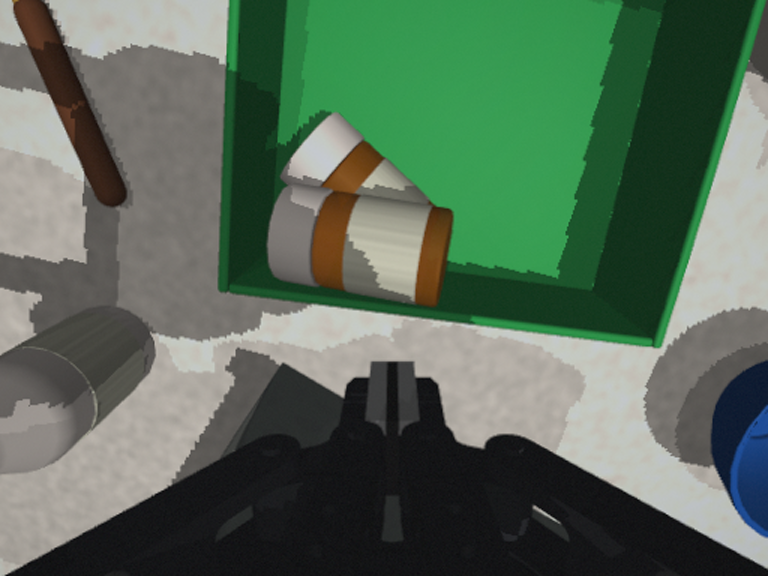

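View pics/s16.png

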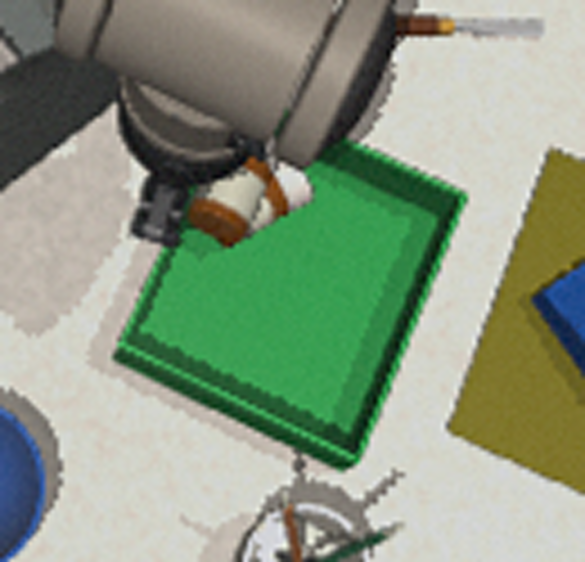

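Run:
```python
from h import *
c1=np.load('cw15.npy',allow_pickle=True).item(); c2=arm.calibration('wrist')
f=lambda L:(np.array(L,float)+.5)/1.5-.5
A=[(358,223),(354,275),(459,233),(450,290)]; B=[(284,186),(270,277),(452,209),(437,306)]
def tri(a,b):
    L=[]
    for c,uv in ((c1,a),(c2,b)):
        p=px2w('wrist',[uv],0,c)[0]; q=px2w('wrist',[uv],.2,c)[0]; L.append((p,(q-p)/np.linalg.norm(q-p)))
    (p,u),(q,v)=L; s=np.linalg.lstsq(np.c_[u,-v],q-p,rcond=None)[0]; return ((p+u*s[0]+q+v*s[1])/2).round(4),np.linalg.norm(p+u*s[0]-q-v*s[1]).round(4)
for a,b in zip(f(A),f(B)): print(tri(a,b))
print('rim',tri(f([(326,281)])[0],f([(220,290)])[0]),tri(f([(581,310)])[0],f([(658,346)])[0]))
for z in (.03,.04,.05,.06,.07):
    a=px2w('wrist',f(B),z,c2); print(z,'len',np.linalg.norm(a[0]-a[2]).round(4),np.linalg.norm(a[1]-a[3]).round(4),'diam',np.linalg.norm(a[0]-a[1]).round(4),np.linalg.norm(a[2]-a[3]).round(4),a.mean(0).round(3))
a=px2w('wrist',f([(220,290),(658,346)]),.07,c2); print(a, np.linalg.norm(a[0]-a[1]))
```

```text
(array([0.5007, 0.1817, 0.0461]), np.float64(0.0032))
(array([0.506 , 0.1499, 0.0628]), np.float64(0.0011))
(array([0.5654, 0.1929, 0.06  ]), np.float64(0.0016))
(array([0.5766, 0.1457, 0.0282]), np.float64(0.0014))
rim (array([0.4898, 0.1429, 0.0694]), np.float64(0.0001)) (array([0.6472, 0.1691, 0.0851]), np.float64(0.0003))
0.03 len 0.0731 0.0773 diam 0.0415 0.0448 [0.536 0.164 0.03 ]
0.04 len 0.0697 0.0737 diam 0.0396 0.0427 [0.536 0.166 0.04 ]
0.05 len 0.0663 0.0701 diam 0.0377 0.0406 [0.537 0.169 0.05 ]
0.06 len 0.0629 0.0665 diam 0.0357 0.0385 [0.537 0.171 0.06 ]
0.07 len 0.0595 0.0629 diam 0.0338 0.0365 [0.537 0.173 0.07 ]
[[0.48996003 0.14305208 0.07      ]
 [0.65742533 0.16488152 0.07      ]] 0.16888205918672156
```

Request:
apply_moves(rows=[-0.002,0,0.014,0,0,0,0,0,0,0.013,0,0,0,0,0,0,0,0,0,0,0,0.006,0,0,0,0,0,0,0.006,0,0,0,0,0,0,0.006,0,0,0,0,0,0,0,0,0,0,0,0,0])

```text
time_s: 17.77
ee_pos: [0.5535, 0.1534, 0.0765]
orientation: [-1.91, -2.491, 0.002]
wrist_force: [0.4, -0.5, 0.7]
grip_width: 0.0002
```

Run:
```python
from path import *
o,Rm=st()
im=arm.read_camera('wrist'); cv2.imwrite('pics/w17.png',cv2.resize(im,None,fx=1.5,fy=1.5,interpolation=cv2.INTER_CUBIC))
```

```text
t 17.77 p [0.5535 0.1534 0.0765] j [ 0.136  0.593  1.577  0.002  0.974 -0.127] F [ 0.4 -0.5  0.7] w 0.0002
[[-0.26   0.966 -0.003]
 [ 0.966  0.26   0.001]
 [ 0.002 -0.002 -1.   ]]
```

View pics/w17.png

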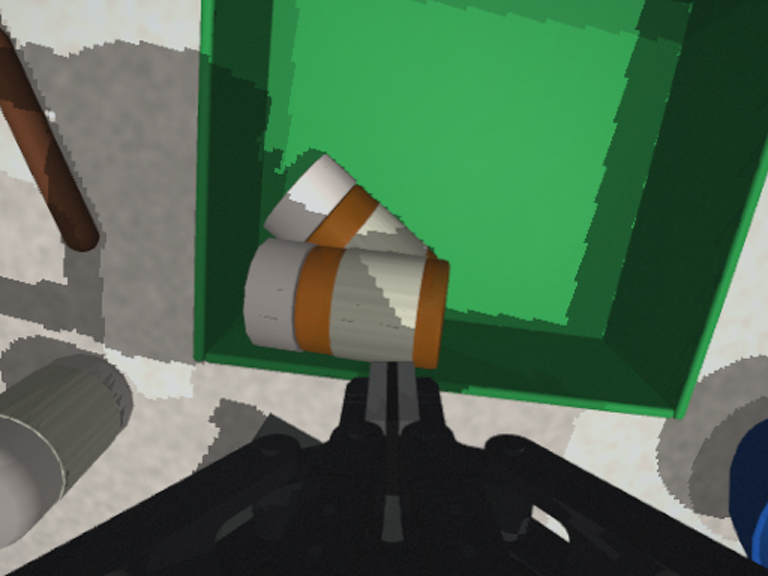

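Request:
apply_moves(rows=[0.003,0,0.003,0,0,0,0,0.006,0,0,0,0,0,0,0.006,0,0,0,0,0,0,0.004,0,0,0,0,0,0,0,0,0,0,0,0,0])

```text
time_s: 18.23
ee_pos: [0.5533, 0.1708, 0.0763]
orientation: [1.91, 2.488, 0.01]
wrist_force: [5.7, -2.9, 16.0]
grip_width: -0.0001
```

Run:
```python
from path import *
o,Rm=st()
im=arm.read_camera('wrist'); cv2.imwrite('pics/w18.png',cv2.resize(im,None,fx=1.5,fy=1.5,interpolation=cv2.INTER_CUBIC))
```

```text
t 18.23 p [0.5533 0.1708 0.0763] j [ 0.167  0.595  1.574  0.     0.965 -0.095] F [ 5.7 -2.9 16. ] w -0.0001
[[-0.258  0.966  0.008]
 [ 0.966  0.258  0.002]
 [-0.     0.008 -1.   ]]
```

View pics/w18.png

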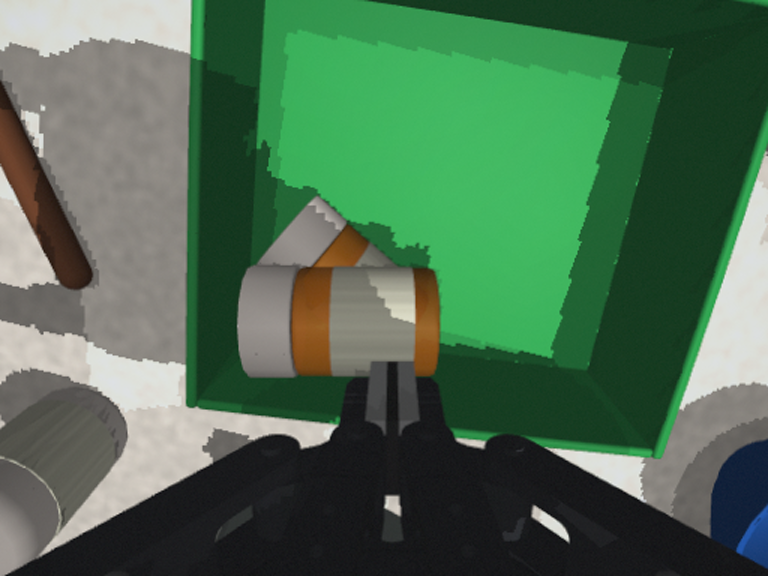

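Request:
apply_moves(rows=[0,0,-0.015,0,0,0,0,-0.01,0,-0.03,0,0,0,0,-0.01,0,-0.03,0,0,0,0,0,0,0,0,0,0,0])

```text
time_s: 18.62
ee_pos: [0.5571, 0.1499, 0.153]
orientation: [1.913, 2.489, 0.006]
wrist_force: [1.2, -0.3, 0.2]
grip_width: 0.0005
```

Run:
```python
from path import *
o,Rm=st()
c=arm.calibration('wrist');np.save('cw19.npy',c,allow_pickle=True)
im=arm.read_camera('wrist'); cv2.imwrite('pics/w19.png',cv2.resize(im,None,fx=1.5,fy=1.5,interpolation=cv2.INTER_CUBIC))
```

```text
t 18.62 p [0.5571 0.1499 0.153 ] j [ 0.13   0.504  1.495  0.     1.138 -0.131] F [ 1.2 -0.3  0.2] w 0.0005
[[-0.257  0.966  0.005]
 [ 0.966  0.257  0.001]
 [-0.     0.005 -1.   ]]
```

View pics/w19.png

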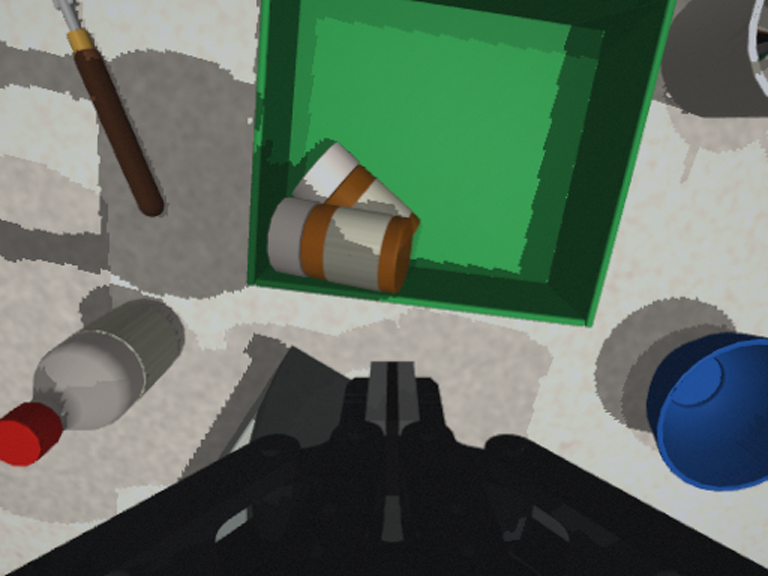

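Run:
```python
from h import *
c=np.load('cw19.npy',allow_pickle=True).item(); T=np.array(c['T']); print(T.round(3))
f=lambda L:(np.array(L,float)+.5)/1.5-.5
for a,b,n in (((413,216),(397,293),'amber'),((289,198),(271,271),'white'),((335,205),(320,281),'mid')):
    # find z where diameter is 38mm
    for z in np.arange(.01,.1,.005):
        p=px2w('wrist',f([a,b]),z,c); d=np.linalg.norm(p[0]-p[1])
        if d<.038: print(n,'z',z,d.round(4),p.mean(0).round(3)); break
r=px2w('wrist',f([(248,283),(592,325)]),.07,c); print('rim',r.round(4),np.linalg.norm(r[0]-r[1]))
```

```text
[[ 0.966 -0.245 -0.08   0.537]
 [ 0.258  0.922  0.288  0.224]
 [ 0.003 -0.299  0.954  0.295]
 [ 0.     0.     0.     1.   ]]
amber z 0.06999999999999999 0.0374 [0.557 0.176 0.07 ]
white z 0.05499999999999999 0.038 [0.496 0.166 0.055]
mid z 0.06499999999999999 0.0375 [0.521 0.171 0.065]
rim [[0.4887 0.1437 0.07  ]
 [0.655  0.1657 0.07  ]] 0.16777915581810213
```

Request:
apply_moves(rows=[-0.008,-0.006,0.02,0,0,0,0,-0.007,-0.006,0.025,0,0,0,0,0,0,0.022,0,0,0,0,0,0,0.012,0,0,0,0,0,0,0,0,0,0,0])

```text
time_s: 19.08
ee_pos: [0.5426, 0.133, 0.0643]
orientation: [-1.907, -2.483, 0.013]
wrist_force: [0.5, 0.1, -0.0]
grip_width: -0.0002
```

Request:
apply_moves(rows=[0,0.003,-0.009,0,0,0,0,0,0,0,0,0,0,0])

```text
time_s: 19.25
ee_pos: [0.5501, 0.1344, 0.0791]
orientation: [-1.912, -2.49, 0.001]
wrist_force: [0.2, 0.6, 1.5]
grip_width: -0.0
```

Run:
```python
from path import *
import time
for i in range(2): o,Rm=st(); arm.read_camera('wrist')
```

```text
t 19.25 p [0.5501 0.1344 0.0791] j [ 1.04e-01  5.77e-01  1.60e+00  1.00e-03  9.67e-01 -1.58e-01] F [0.2 0.6 1.5] w -0.0
[[-0.258  0.966 -0.002]
 [ 0.966  0.258  0.001]
 [ 0.001 -0.002 -1.   ]]
t 19.3 p [0.5501 0.1344 0.079 ] j [ 1.04e-01  5.77e-01  1.60e+00  1.00e-03  9.66e-01 -1.58e-01] F [0.5 0.1 0.5] w -0.0003
[[-0.258  0.966 -0.002]
 [ 0.966  0.258  0.001]
 [ 0.001 -0.001 -1.   ]]
```

Request:
apply_moves(rows=[0,0,0.005,0,0,0,0,0,0,0,0,0,0,0,0,0,0,0,0,0,0])

```text
time_s: 19.6
ee_pos: [0.5482, 0.134, 0.072]
orientation: [-1.91, -2.488, 0.005]
wrist_force: [-0.7, -0.6, 0.0]
grip_width: -0.0
```

Request:
apply_moves(rows=[0.008,0,0,0,0,0,0,0.008,0,0,0,0,0,0,0.008,0,0,0,0,0,0,0.008,0,0,0,0,0,0,0.008,0,0,0,0,0,0,0.008,0,0,0,0,0,0])

```text
time_s: 20.1
ee_pos: [0.5389, 0.1816, 0.0742]
orientation: [1.912, 2.491, 0.004]
wrist_force: [6.0, -1.4, 11.5]
grip_width: 0.0001
```

Run:
```python
from path import *
o,Rm=st()
im=arm.read_camera('wrist'); cv2.imwrite('pics/w20.png',cv2.resize(im,None,fx=1.5,fy=1.5,interpolation=cv2.INTER_CUBIC))
```

```text
t 20.1 p [0.5389 0.1816 0.0742] j [ 1.900e-01  5.850e-01  1.601e+00  1.000e-03  9.530e-01 -7.200e-02] F [ 6.  -1.4 11.5] w 0.0001
[[-0.259  0.966  0.002]
 [ 0.966  0.259  0.001]
 [ 0.001  0.002 -1.   ]]
```

View pics/w20.png

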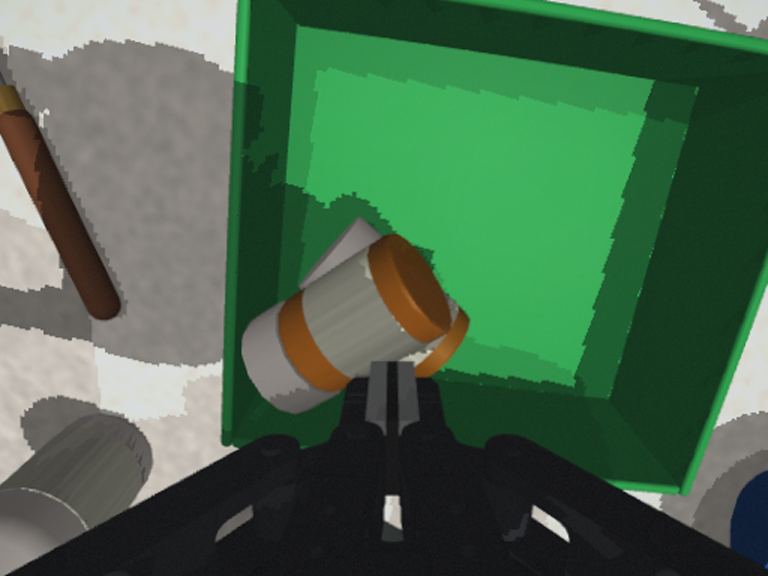

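Request:
apply_moves(rows=[0,0,-0.015,0,0,0,0,0,0,-0.035,0,0,0,0.5,0,0,-0.035,0,0,0,1,0,0,-0.02,0,0,0,1,0,0,0,0,0,0,1])

```text
time_s: 20.57
ee_pos: [0.5384, 0.1818, 0.1821]
orientation: [1.912, 2.492, 0.005]
wrist_force: [0.7, -0.6, 0.1]
grip_width: 0.048
```

Run:
```python
from path import *
o,Rm=st()
c=arm.calibration('wrist');np.save('cw21.npy',c,allow_pickle=True)
im=arm.read_camera('wrist'); cv2.imwrite('pics/w21.png',cv2.resize(im,None,fx=1.5,fy=1.5,interpolation=cv2.INTER_CUBIC))
```

```text
t 20.57 p [0.5384 0.1818 0.1821] j [ 0.19   0.461  1.48   0.002  1.198 -0.073] F [ 0.7 -0.6  0.1] w 0.048
[[-0.259  0.966  0.002]
 [ 0.966  0.259  0.002]
 [ 0.002  0.003 -1.   ]]
```

View pics/w21.png

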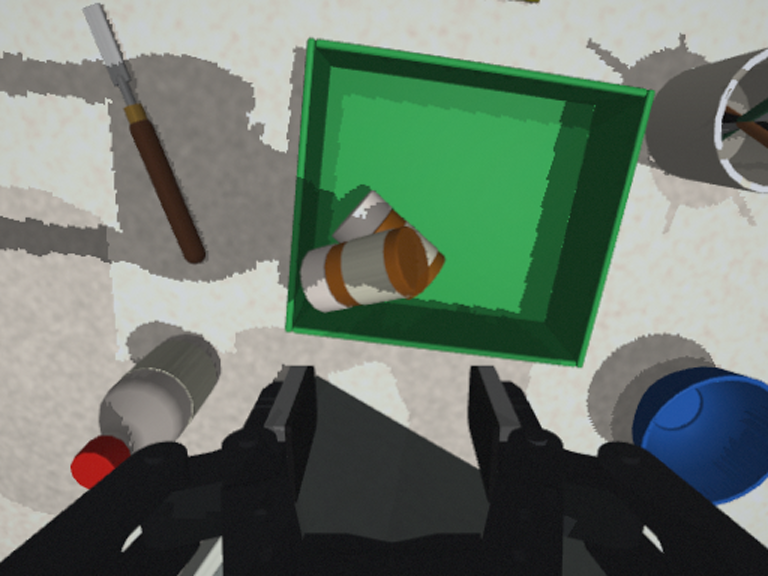

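Run:
```python
from h import *
c=np.load('cw21.npy',allow_pickle=True).item()
f=lambda L:(np.array(L,float)+.5)/1.5-.5
for a,b,n in (((395,227),(412,298),'amber'),((314,249),(326,312),'white'),((352,240),(368,305),'mid'),((304,262),(318,309),'w-end')):
    best=min(np.arange(.0,.1,.002),key=lambda z:abs(np.linalg.norm(np.subtract(*px2w('wrist',f([a,b]),z,c)))-.038))
    print(n,best,px2w('wrist',f([a,b]),best,c).mean(0).round(3))
# model: cylinder center z range; project candidates
r=px2w('wrist',f([(288,330),(580,366),(652,90),(312,40)]),.07,c); print('rim',r.round(4),r.mean(0))
```

```text
amber 0.08 [0.54  0.199 0.08 ]
white 0.05 [0.499 0.17  0.05 ]
mid 0.06 [0.52  0.183 0.06 ]
w-end 0.0 [0.491 0.149 0.   ]
rim [[0.4896 0.1441 0.07  ]
 [0.6539 0.1654 0.07  ]
 [0.6344 0.3118 0.07  ]
 [0.4711 0.2898 0.07  ]] [0.56224169 0.22778154 0.07      ]
```

Run:
```python
from path import *
o,Rm=st(); P0=o['ee_pos']; j=o['joint_pos']
path=interp((P0,15,0),(np.array([.535,.196,.135]),-55,0),11); track(j,path)
planpath(P0,Rm,path,.7)
```

```text
t 20.62 p [0.5372 0.1815 0.1794] j [ 0.19   0.463  1.484  0.002  1.195 -0.073] F [-0.1  0.1 -0.2] w 0.0557
[[-0.259  0.966 -0.001]
 [ 0.966  0.259  0.001]
 [ 0.002 -0.001 -1.   ]]
10 cost 0.0 max vel frac 0.62 5 [ 0.22  0.51  1.53 -0.    1.09  1.18]
[0.001,0,0.004,-0.1,-0.1,6.4,0.7, 0.002,0,0.004,0,0,6.3,0.7, 0.001,0,0.004,0,0,6.4,0.7, 0.001,0,0.004,0,0,6.4,0.7, 0.002,-0.001,0.004,0,0,6.3,0.7, 0.001,0,0.004,0,0,6.4,0.7, 0.001,-0.001,0.004,0,0,6.4,0.7, 0.001,-0.001,0.004,0,0,6.3,0.7]
[0.001,-0.001,0.004,0,0,6.4,0.7, 0.001,-0.001,0.004,0,0,6.3,0.7, 0.001,-0.001,0.004,0,0,6.4,0.7]
```

Request:
apply_moves(rows=[0.001,0,0.004,0,0,6.4,0.7,0.002,0,0.004,0,0,6.3,0.7,0.001,0,0.004,0,0,6.4,0.7,0.001,0,0.004,0,0,6.4,0.7,0.002,-0.001,0.004,0,0,6.3,0.7,0.001,0,0.004,0,0,6.4,0.7,0.001,-0.001,0.004,0,0,6.4,0.7,0.001,-0.001,0.004,0,0,6.3,0.7])

```text
time_s: 21.28
ee_pos: [0.5332, 0.1915, 0.143]
orientation: [-2.798, -1.419, 0.013]
wrist_force: [0.8, 0.5, -1.0]
grip_width: 0.0601
```

Request:
apply_moves(rows=[0.001,-0.001,0.004,0,0,6.4,0.7,0.001,-0.001,0.004,0,0,6.3,0.7,0.001,-0.001,0.004,0,0,6.4,0.7,0,0,0,0,0,0,0.7,0,0,0,0,0,0,0.7])

```text
time_s: 21.7
ee_pos: [0.5333, 0.1955, 0.1317]
orientation: [-2.992, -0.949, 0.013]
wrist_force: [0.3, 0.8, 0.6]
grip_width: 0.0601
```

Run:
```python
from path import *
o,Rm=st()
c=arm.calibration('wrist');np.save('cw22.npy',c,allow_pickle=True)
im=arm.read_camera('wrist'); cv2.imwrite('pics/w22.png',cv2.resize(im,None,fx=1.5,fy=1.5,interpolation=cv2.INTER_CUBIC))
```

```text
t 21.7 p [0.5333 0.1955 0.1317] j [0.216 0.518 1.535 0.002 1.097 1.172] F [0.3 0.8 0.6] w 0.0601
[[ 0.817  0.576 -0.009]
 [ 0.576 -0.817 -0.   ]
 [-0.007 -0.005 -1.   ]]
```

View pics/w22.png

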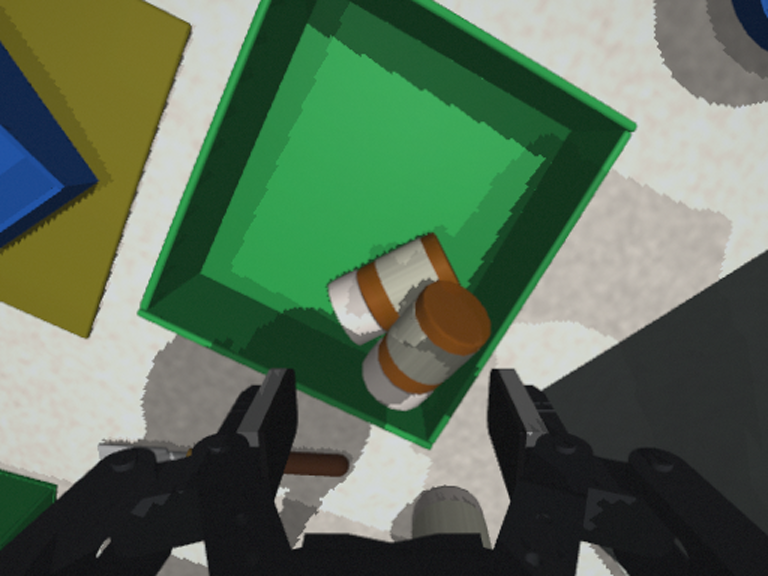

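Run:
```python
from h import *
c1=np.load('cw21.npy',allow_pickle=True).item(); c2=np.load('cw22.npy',allow_pickle=True).item()
f=lambda L:(np.array(L,float)+.5)/1.5-.5
def tri(a,b):
    L=[]
    for c,uv in ((c1,f([a])[0]),(c2,f([b])[0])):
        p=px2w('wrist',[uv],0,c)[0]; q=px2w('wrist',[uv],.2,c)[0]; L.append((p,(q-p)/np.linalg.norm(q-p)))
    (p,u),(q,v)=L; s=np.linalg.lstsq(np.c_[u,-v],q-p,rcond=None)[0]; return ((p+u*s[0]+q+v*s[1])/2).round(4),np.linalg.norm(p+u*s[0]-q-v*s[1]).round(4)
print('amber face',tri((407,262),(453,317)),'rim corner',tri((290,330),(430,446)),tri((580,366),(634,127)))
print('lower jar amber corner',tri((443,256),(458,284)), 'lower cap corner', tri((372,188),(329,285)))
```

```text
amber face (array([0.5463, 0.1861, 0.0672]), np.float64(0.0233)) rim corner (array([0.4908, 0.1445, 0.0706]), np.float64(0.0004)) (array([0.654 , 0.1653, 0.0697]), np.float64(0.0001))
lower jar amber corner (array([0.5618, 0.1969, 0.0796]), np.float64(0.0229)) lower cap corner (array([0.5146, 0.2252, 0.0218]), np.float64(0.0014))
```

Request:
apply_moves(rows=[0,0,-0.01,0,0,0,0.7,0,0,-0.01,0,0,0,0.7,0,0,0,0,0,0,0.7])

```text
time_s: 22.0
ee_pos: [0.536, 0.1956, 0.1561]
orientation: [-2.995, -0.945, 0.001]
wrist_force: [0.2, -0.6, -0.6]
grip_width: 0.0597
```

Run:
```python
from path import *
o,Rm=st()
c=arm.calibration('wrist');np.save('cw23.npy',c,allow_pickle=True)
im=arm.read_camera('wrist'); cv2.imwrite('pics/w23.png',cv2.resize(im,None,fx=1.5,fy=1.5,interpolation=cv2.INTER_CUBIC))
```

```text
t 22.0 p [0.536  0.1956 0.1561] j [0.215 0.492 1.505 0.002 1.145 1.174] F [ 0.2 -0.6 -0.6] w 0.0597
[[ 0.819  0.574 -0.001]
 [ 0.574 -0.819  0.001]
 [ 0.    -0.002 -1.   ]]
```

View pics/w23.png

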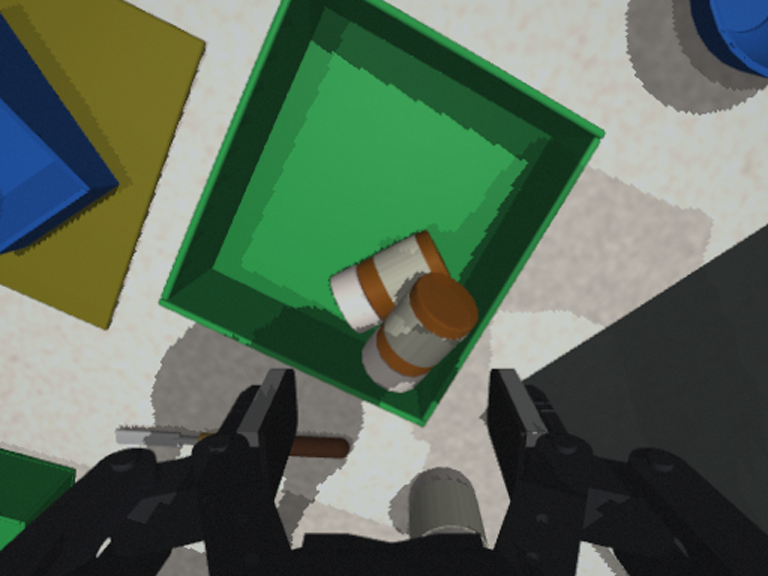

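Run:
```python
from h import *
c3=np.load('cw23.npy',allow_pickle=True).item()
f=lambda L:(np.array(L,float)+.5)/1.5-.5
O=f([(430,275),(450,274),(470,290),(478,312),(470,330),(450,355),(428,385),(412,392),(395,391),(372,378),(363,358),(375,335),(395,308),(411,290)])
t=np.linspace(0,2*np.pi,60,endpoint=False)
def circ(P,a,e):
    u=np.cross(a,[0,0,1.]);u/=np.linalg.norm(u);v=np.cross(a,u)
    return P+e*.031*a+.019*(np.cos(t)[:,None]*u+np.sin(t)[:,None]*v)
def res(p):
    a=np.array([np.cos(p[3])*np.cos(p[4]),np.sin(p[3])*np.cos(p[4]),np.sin(p[4])])
    A=circ(p[:3],a,1); W=circ(p[:3],a,-1)
    pts=w2px('wrist',np.r_[A,W],c3).astype(np.float32); H=cv2.convexHull(pts)
    r=[cv2.pointPolygonTest(H,(float(q[0]),float(q[1])),True) for q in O]
    ac=w2px('wrist',[p[:3]+.031*a],c3)[0]-f([(444,307)])[0]
    return np.r_[r,ac*.7]
best=None
for z in (.04,.055,.07):
  for tl in (0,.4,.8):
    s=least_squares(res,[.535,.18,z,.5,tl],x_scale=[.01,.01,.01,.2,.2],diff_step=1e-4) if False else __import__('scipy.optimize').optimize.least_squares(res,[.535,.18,z,.5,tl],x_scale=[.01,.01,.01,.2,.2],diff_step=1e-3)
    print(s.cost.round(2),s.x.round(3))
```

```text
471.51 [0.532 0.177 0.078 0.343 4.026]
15.95 [0.524 0.17  0.052 0.152 0.536]
15.95 [0.524 0.17  0.052 0.152 0.536]
352.12 [ 0.541  0.18   0.088 -1.442  1.856]
15.95 [0.524 0.17  0.052 0.152 0.536]
15.95 [0.524 0.17  0.052 0.152 0.536]
15.95 [0.524 0.17  0.052 0.152 0.536]
15.95 [0.524 0.17  0.052 0.152 0.536]
15.95 [0.524 0.17  0.052 0.152 0.536]
```

Run:
```python
from path import *
o,Rm=st(); P0=o['ee_pos']; j=o['joint_pos']
y0=np.degrees(CAB[2]); g=np.radians(14)
for b in (65,70,75,80):
  Rt=toolR(b); r=ik(cab2w([-.207*np.cos(g),0,.06+.207*np.sin(g)])+.015*Rt[:,2],Rt); print(b,r[0].round(6),r[1].round(2))
Rt=toolR(88); bar=cab2w([.036,.001,.264]); G=bar+.015*Rt[:,2]; print('bar',bar,'G',G)
up=P0+[.02,-.03,.15]
path=interp((P0,-55,0),(up,-50,0),5)+interp((up,-50,0),(G+[0,0,.06],y0,2),9); track(j,path)
P,Rc=planpath(P0,Rm,path,.5); print(P)
```

```text
t 22.05 p [0.5356 0.1955 0.1552] j [0.215 0.493 1.507 0.002 1.143 1.174] F [ 0.8 -0.4 -0.1] w 0.0597
[[ 0.819  0.574 -0.002]
 [ 0.574 -0.819  0.001]
 [-0.001 -0.002 -1.   ]]
65 0.000904 [-0.27  0.24  2.22 -0.11  0.28  0.17]
70 0.0 [-0.28  0.26  2.19 -0.05  0.34  0.1 ]
75 0.0 [-0.28  0.28  2.13 -0.03  0.48  0.07]
80 0.0 [-0.28  0.3   2.06 -0.01  0.61  0.06]
bar [ 0.66390164 -0.12615492  0.264     ] G [ 0.6643972  -0.12632362  0.24900914]
13 cost 0.0 max vel frac 0.57 5 [-0.3   0.58  0.92 -0.    1.6   0.03]
[0,0.007,-0.03,-0.1,0,-1,0.5, 0,0.007,-0.03,0,0,-1,0.5, -0.001,0.008,-0.03,0,0,-1,0.5, 0,0.007,-0.03,0,0,-1,0.5, -0.001,0.007,-0.03,0,0,-1,0.5, -0.012,0.032,0,-0.2,0,-3.5,0.5, -0.013,0.032,-0.001,-0.3,0.1,-3.4,0.5, -0.016,0.031,0,-0.2,0,-3.5,0.5]
[-0.017,0.03,0,-0.2,0,-3.5,0.5, -0.019,0.029,0,-0.2,0.1,-3.4,0.5, -0.021,0.028,0,-0.3,0.1,-3.5,0.5, -0.022,0.026,0,-0.2,0.1,-3.5,0.5, -0.024,0.025,0.001,-0.2,0.1,-3.4,0.5, -0.026,0.024,0,-0.2,0.1,-3.5,0.5]
[ 0.66468377 -0.12667472  0.30895557]
```

Request:
apply_moves(rows=[0,0.007,-0.03,0,0,-1,0.5,0,0.007,-0.03,0,0,-1,0.5,-0.001,0.008,-0.03,0,0,-1,0.5,0,0.007,-0.03,0,0,-1,0.5,-0.001,0.007,-0.03,0,0,-1,0.5,-0.012,0.032,0,-0.2,0,-3.5,0.5,-0.013,0.032,-0.001,-0.3,0.1,-3.4,0.5,-0.016,0.031,0,-0.2,0,-3.5,0.5])

```text
time_s: 22.72
ee_pos: [0.5914, 0.0671, 0.3054]
orientation: [2.831, 1.34, 0.005]
wrist_force: [0.2, -0.1, 0.1]
grip_width: 0.0428
```

Request:
apply_moves(rows=[-0.017,0.03,0,-0.2,0,-3.5,0.5,-0.019,0.029,0,-0.2,0.1,-3.4,0.5,-0.021,0.028,0,-0.3,0.1,-3.5,0.5,-0.022,0.026,0,-0.2,0.1,-3.5,0.5,-0.024,0.025,0.001,-0.2,0.1,-3.4,0.5,-0.026,0.024,0,-0.2,0.1,-3.5,0.5,0,0,0,0,0,0,0.5])

```text
time_s: 23.3
ee_pos: [0.6647, -0.1337, 0.3048]
orientation: [2.536, 1.809, 0.023]
wrist_force: [0.1, -1.2, -1.4]
grip_width: 0.0425
```

Run:
```python
from path import *
o,Rm=st(); P0=o['ee_pos']; j=o['joint_pos']
c=arm.calibration('wrist')
im=arm.read_camera('wrist'); J=cv2.resize(im,None,fx=1.5,fy=1.5,interpolation=cv2.INTER_CUBIC)
for q in w2px('wrist',cab2w([[.036,y,.264] for y in (-.07,0,.07)]),c): cv2.circle(J,tuple(((q+.5)*1.5).astype(int)),3,(255,0,255),-1)
cv2.imwrite('pics/w24.png',J)
im=arm.read_camera('scene'); cv2.imwrite('pics/s24.png',cv2.resize(im[120:384,80:440],None,fx=2.2,fy=2.2,interpolation=cv2.INTER_CUBIC))
Rt=toolR(88); bar=cab2w([.036,.001,.264]); G=bar+.015*Rt[:,2]
planpath(P0,Rm,interp((P0,np.degrees(CAB[2]),2),(G,np.degrees(CAB[2]),2),4),.5)
```

```text
t 23.3 p [ 0.6647 -0.1337  0.3048] j [-0.31   0.593  0.921 -0.004  1.598  0.021] F [ 0.1 -1.2 -1.4] w 0.0425
[[ 0.325  0.945  0.028]
 [ 0.946 -0.325 -0.013]
 [-0.003  0.03  -1.   ]]
[0.002,-0.001,0.014,-0.3,0.2,-0.2,0.5, 0.001,-0.001,0.014,0,0,0,0.5, 0.002,-0.001,0.014,0,0,0,0.5, 0.002,-0.002,0.014,0,0,0,0.5]
```

View pics/w24.png

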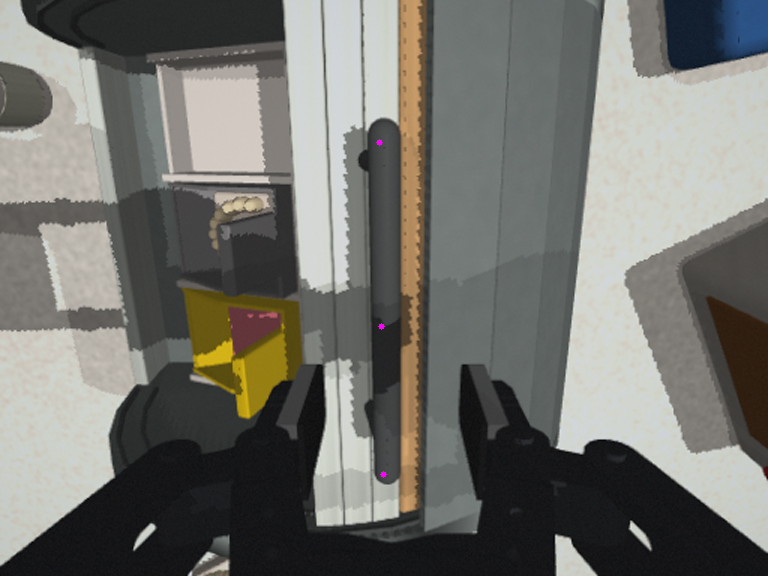

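View pics/s24.png

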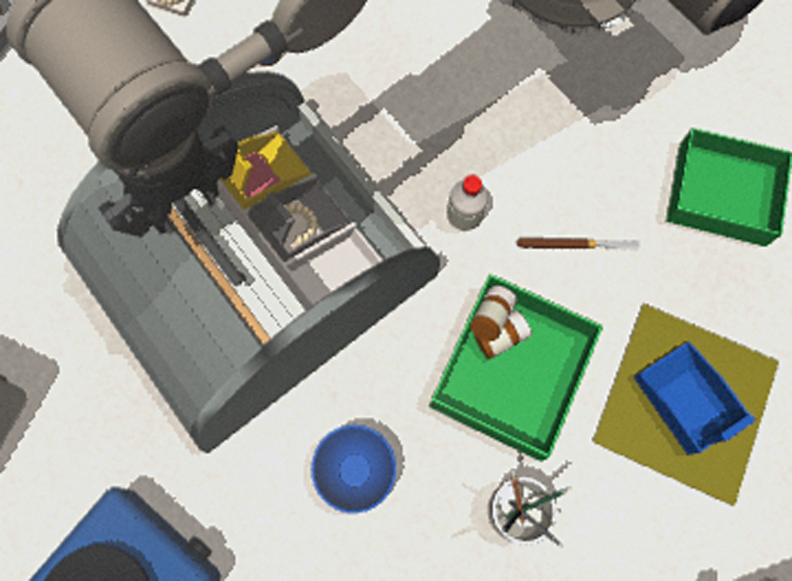

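Request:
apply_moves(rows=[0.002,-0.001,0.014,0,0.2,0,0.5,0.001,-0.001,0.014,0,0,0,0.5,0.002,-0.001,0.014,0,0,0,0.5,0.002,0,0.013,0,0,0,0.5,0,0,0,0,0,0,0,0,0,0,0,0,0,0,0,0,0,0,0,0,0,0,0,0,0,0,0,0], force=30)

```text
time_s: 24.07
ee_pos: [0.6658, -0.1189, 0.2521]
orientation: [2.535, 1.815, 0.034]
wrist_force: [3.6, 2.7, -1.5]
grip_width: 0.0105
```

Request:
apply_moves(rows=[0,0,0,0,0,0,0])

```text
time_s: 24.15
ee_pos: [0.6658, -0.1189, 0.2522]
orientation: [2.535, 1.815, 0.034]
wrist_force: [3.5, 3.9, 0.0]
grip_width: 0.0104
```

```bash
cat > arc.py <<'E'
from path import *
def arc(q1,b1,n,j0=None):
    o,Rm=st(); P0=o['ee_pos']
    b0=P0-.015*Rm[:,2]; c=(b0-[CAB[0],CAB[1],0])@rz(CAB[2]); r0=np.hypot(c[0],c[2]-.06); a0=np.arctan2(c[2]-.06,-c[0]); g=np.radians(14)
    print('bar cab',c.round(4),'r',r0.round(4),'q',(a0-g).round(3)); be=np.degrees(np.arcsin(-Rm[2,2])); 
    if Rm[0,2]<0: be=180-be
    poses=[]
    for i in range(1,n+1):
        s=i/n;a=a0+(g+q1-a0)*s; rr=r0*(1-s)+.208*s; Rt=toolR(be+(b1-be)*s)
        poses.append((cab2w([-rr*np.cos(a),c[1],.06+rr*np.sin(a)])+.015*Rt[:,2],Rt))
    track(o['joint_pos'],poses); planpath(P0,Rm,poses,0)
E
python3 -c "
from arc import *
arc(0.0,73,20)"
```

```text
t 24.15 p [ 0.6658 -0.1189  0.2522] j [-0.291  0.602  1.043  0.003  1.464  0.036] F [3.5 3.9 0. ] w 0.0104
[[ 0.322  0.946  0.032]
 [ 0.947 -0.322 -0.006]
 [ 0.004  0.032 -0.999]]
bar cab [0.035  0.0084 0.2671] r 0.2101 q 1.494
19 cost 0.0 max vel frac 0.39 4 [-0.25  0.27  2.15 -0.05  0.43  0.12]
[0,-0.015,-0.002,-0.8,-0.2,0,0, 0,-0.016,-0.002,-0.7,0,0,0, 0,-0.015,0,-0.8,0,0,0, 0,-0.016,0,-0.7,0,0,0, 0,-0.015,0.001,-0.8,0,0,0, 0,-0.015,0.003,-0.8,0,0,0, 0,-0.015,0.003,-0.7,0,0,0, 0,-0.015,0.004,-0.8,0,0,0]
[0,-0.015,0.006,-0.7,0,0,0, 0,-0.014,0.006,-0.8,0,0,0, 0,-0.014,0.006,-0.8,0,0,0, 0,-0.013,0.008,-0.7,0,0,0, 0,-0.013,0.009,-0.8,0,0,0, 0,-0.012,0.009,-0.7,0,0,0, 0,-0.012,0.01,-0.8,0,0,0, 0,-0.011,0.011,-0.7,0,0,0]
[0,-0.01,0.011,-0.8,0,0,0, 0,-0.01,0.013,-0.8,0,0,0, 0,-0.009,0.012,-0.7,0,0,0, 0,-0.008,0.013,-0.8,0,0,0]
```

Request:
apply_moves(rows=[0,-0.015,-0.002,-0.8,-0.2,0,0,0,-0.016,-0.002,-0.7,0,0,0,0,-0.015,0,-0.8,0,0,0,0,-0.016,0,-0.7,0,0,0,0,-0.015,0.001,-0.8,0,0,0,0,-0.015,0.003,-0.8,0,0,0,0,-0.015,0.003,-0.7,0,0,0,0,-0.015,0.004,-0.8,0,0,0])

```text
time_s: 24.82
ee_pos: [0.5528, -0.0809, 0.2376]
orientation: [2.457, 1.758, 0.129]
wrist_force: [6.8, 2.0, 1.2]
grip_width: 0.0105
```

```bash
python3 -c "
from arc import *
arc(0.0,73,12)"
```

```text
t 24.82 p [ 0.5528 -0.0809  0.2376] j [-0.279  0.32   1.549 -0.007  1.128  0.052] F [6.8 2.  1.2] w 0.0105
[[ 0.323  0.936  0.137]
 [ 0.947 -0.319 -0.046]
 [ 0.001  0.145 -0.989]]
bar cab [-0.0859  0.008   0.2525] r 0.2108 q 0.907
11 cost 0.0 max vel frac 0.39 4 [-0.26  0.27  2.15 -0.05  0.43  0.12]
[0,-0.015,0.005,-0.7,0,0,0, 0,-0.014,0.006,-0.7,0,0,0, 0,-0.014,0.007,-0.8,0,0,0, 0,-0.014,0.008,-0.7,0,0,0, 0,-0.013,0.009,-0.7,0,0,0, 0,-0.013,0.009,-0.7,0,0,0, 0,-0.012,0.01,-0.8,0,0,0, 0,-0.011,0.011,-0.7,0,0,0]
[0,-0.01,0.012,-0.7,0,0,0, 0,-0.01,0.012,-0.7,0,0,0, 0,-0.009,0.013,-0.7,0,0,0, 0,-0.008,0.013,-0.8,0,0,0]
```

Request:
apply_moves(rows=[0,-0.015,0.005,-0.7,0,0,0,0,-0.014,0.006,-0.7,0,0,0,0,-0.014,0.007,-0.8,0,0,0,0,-0.014,0.008,-0.7,0,0,0,0,-0.013,0.009,-0.7,0,0,0,0,-0.013,0.009,-0.7,0,0,0,0,-0.012,0.01,-0.8,0,0,0,0,-0.011,0.011,-0.7,0,0,0])

```text
time_s: 25.48
ee_pos: [0.4657, -0.0519, 0.1543]
orientation: [2.386, 1.707, 0.211]
wrist_force: [8.8, -0.5, -0.3]
grip_width: 0.0106
```

```bash
python3 -c "
from arc import *
arc(-0.02,74,5)"
```

```text
t 25.48 p [ 0.4657 -0.0519  0.1543] j [-0.264  0.211  1.984 -0.025  0.701  0.082] F [ 8.8 -0.5 -0.3] w 0.0106
[[ 0.323  0.918  0.23 ]
 [ 0.946 -0.313 -0.079]
 [-0.     0.244 -0.97 ]]
bar cab [-0.1792  0.0074  0.1688] r 0.2096 q 0.302
4 cost 0.0 max vel frac 0.3 4 [-0.26  0.28  2.14 -0.05  0.44  0.11]
[0,-0.009,0.01,-0.4,0,0,0, 0,-0.008,0.01,-0.4,0,0,0, 0,-0.008,0.011,-0.3,0,0,0, 0,-0.007,0.012,-0.4,0,0,0, 0,-0.006,0.011,-0.4,0,0,0]
```

Request:
apply_moves(rows=[0,-0.009,0.01,-0.4,0,0,0,0,-0.008,0.01,-0.4,0,0,0,0,-0.008,0.011,-0.3,0,0,0,0,-0.007,0.012,-0.4,0,0,0,0,-0.006,0.011,-0.4,0,0,0,0,0,0,0,0,0,0], force=50)

```text
time_s: 25.98
ee_pos: [0.4483, -0.0455, 0.0947]
orientation: [2.355, 1.687, 0.246]
wrist_force: [17.6, -0.3, -3.5]
grip_width: 0.0099
```

```bash
python3 -c "
from arc import *
arc(-0.03,74,2)
im=arm.read_camera('wrist'); cv2.imwrite('pics/w25.png',im)
im=arm.read_camera('scene'); cv2.imwrite('pics/s25.png',cv2.resize(im[130:330,90:300],None,fx=2.8,fy=2.8,interpolation=cv2.INTER_CUBIC))
"
```

```text
t 25.98 p [ 0.4483 -0.0455  0.0947] j [-0.258  0.277  2.138 -0.046  0.439  0.109] F [17.6 -0.3 -3.5] w 0.0099
[[ 0.322  0.907  0.27 ]
 [ 0.947 -0.308 -0.092]
 [ 0.     0.285 -0.958]]
bar cab [-0.1984  0.0078  0.1091] r 0.2044 q -0.002
1 cost 0.0 max vel frac 0.03 2 [-0.26  0.28  2.15 -0.05  0.43  0.11]
[0,-0.003,0.002,0.3,0,0,0, 0,-0.003,0.001,0.3,0,0,0]
```

View pics/w25.png

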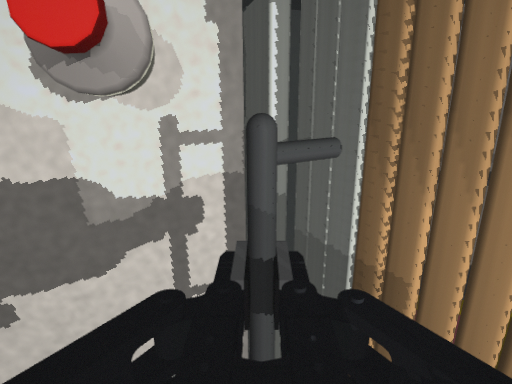

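Request:
apply_moves(rows=[0,-0.004,0.003,0,0,0,0,0,0,0.003,0,0,0,0,0,0,0.002,0,0,0,0,0,0,0,0,0,0,0])

```text
time_s: 26.42
ee_pos: [0.45, -0.0452, 0.0899]
orientation: [2.35, 1.683, 0.254]
wrist_force: [2.9, 10.0, 43.7]
grip_width: 0.0097
```

```bash
python3 -c "
from arc import *
arc(-0.03,74,2)"
```

```text
t 26.42 p [ 0.45   -0.0452  0.0899] j [-0.256  0.288  2.146 -0.048  0.411  0.113] F [ 2.9 10.  43.7] w 0.0097
[[ 0.322  0.905  0.278]
 [ 0.947 -0.308 -0.093]
 [ 0.002  0.293 -0.956]]
bar cab [-0.197   0.0087  0.1043] r 0.2019 q -0.023
1 cost 0.0 max vel frac 0.06 4 [-0.25  0.28  2.15 -0.05  0.43  0.11]
[0,-0.003,-0.001,0.5,-0.1,0,0, 0,-0.003,-0.001,0.5,0,0,0]
```

Request:
apply_moves(rows=[0,0,-0.002,0,0,0,0,0,0,0,0,0,0,0], force=20)

```text
time_s: 26.58
ee_pos: [0.4498, -0.0452, 0.0902]
orientation: [2.351, 1.683, 0.253]
wrist_force: [17.5, 6.2, 14.1]
grip_width: 0.0097
```

Request:
apply_moves(rows=[0,0,0,0,0,0,0.5,0,0,0,0,0,0,0.5,0,0,0,0,0,0,0.5,0,0,0,0,0,0,0.5,0,0,0,0,0,0,0.5,0,0,-0.02,0,0,0,0.5,0,0,-0.03,0,0,0,0.5,0,0,-0.03,0,0,0,0.5])

```text
time_s: 27.25
ee_pos: [0.4177, -0.0359, 0.1606]
orientation: [2.371, 1.696, 0.226]
wrist_force: [0.6, -0.3, -0.4]
grip_width: 0.0429
```

```bash
python3 -c "
from path import *
st()
c=arm.calibration('wrist')
im=arm.read_camera('wrist'); J=cv2.resize(im,None,fx=1.5,fy=1.5,interpolation=cv2.INTER_CUBIC)
g=np.radians(14)
for q,col in ((0,(255,0,255)),(.1,(0,255,0))):
  for p in w2px('wrist',cab2w([[-.207*np.cos(g+q),y,.06+.207*np.sin(g+q)] for y in (-.07,0,.07)]),c): cv2.circle(J,tuple(((p+.5)*1.5).astype(int)),3,col,-1)
cv2.imwrite('pics/w26.png',J)
"
```

```text
t 27.25 p [ 0.4177 -0.0359  0.1606] j [-0.253  0.106  2.102 -0.034  0.668  0.1  ] F [ 0.6 -0.3 -0.4] w 0.0429
[[ 0.323  0.913  0.249]
 [ 0.946 -0.311 -0.086]
 [-0.001  0.263 -0.965]]
```

View pics/w26.png

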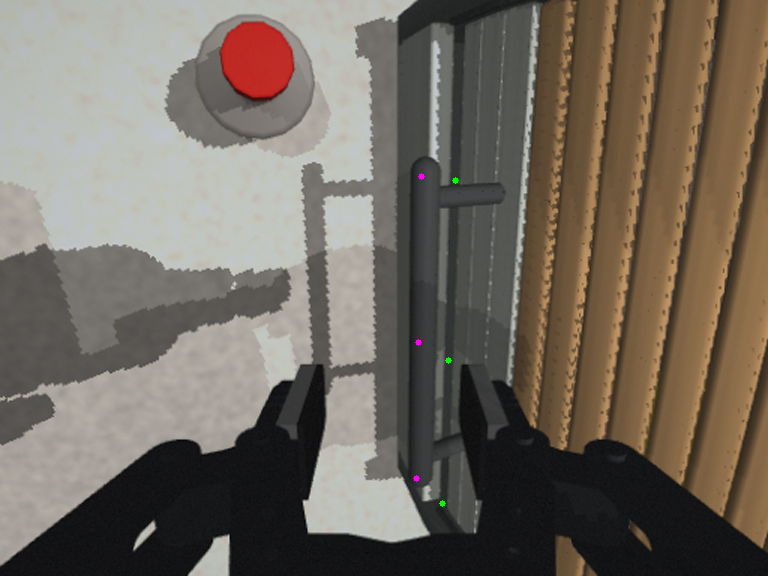

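Run:
```python
from path import *
o,Rm=st(); P0=o['ee_pos']; j=o['joint_pos']
y0=np.degrees(CAB[2]); be=np.degrees(np.arcsin(-Rm[2,2]))
T=cab2w([-.203,.003,.138]); print(T)
path=interp((P0,y0,90-be),(P0+[0,0,.02],y0,90-be),2)+interp((P0+[0,0,.02],y0,90-be),(T,y0,5),4); track(j,path)
print(planpath(P0,Rm,path,0)[0])
```

```text
t 27.3 p [ 0.4195 -0.036   0.1659] j [-0.252  0.097  2.097 -0.034  0.674  0.1  ] F [3.1 0.7 5.5] w 0.0429
[[ 0.322  0.911  0.257]
 [ 0.947 -0.31  -0.088]
 [-0.001  0.272 -0.962]]
[ 0.438297   -0.04724012  0.138     ]
5 cost 0.0 max vel frac 0.32 1 [-0.28  0.26  1.95 -0.01  0.85  0.05]
[0,0.003,-0.01,0,0,0,0, 0,0.002,-0.009,0,0,0,0, -0.001,0.002,0.013,2.7,0,0,0, -0.001,0.003,0.013,2.7,0,0,0, -0.001,0.003,0.012,2.7,0,0,0, -0.002,0.004,0.013,2.7,0,0,0]
[ 0.43852719 -0.04779915  0.13801477]
```

Request:
apply_moves(rows=[0,0.003,-0.01,0,0,0,0,0,0.002,-0.009,0,0,0,0,0,0,0,0,0,0,0,0,0,0,0,0,0,0,-0.001,0.002,0.013,2.7,0,0,0,-0.001,0.003,0.013,2.7,0,0,0,-0.001,0.003,0.012,2.7,0,0,0,-0.002,0.004,0.01,2.7,0,0,0])

```text
time_s: 27.97
ee_pos: [0.437, -0.0476, 0.1339]
orientation: [2.503, 1.791, 0.068]
wrist_force: [0.2, 0.7, 0.2]
grip_width: 0.0001
```

Request:
apply_moves(rows=[0,0,0,0,0,0,0])

```text
time_s: 28.05
ee_pos: [0.4382, -0.0484, 0.1333]
orientation: [2.503, 1.79, 0.068]
wrist_force: [-0.5, -0.2, 0.1]
grip_width: -0.0
```

Run:
```python
from path import *
o,Rm=st()
print((o['ee_pos']-[CAB[0],CAB[1],0])@rz(CAB[2]))
cv2.imwrite('pics/w27.png',arm.read_camera('wrist'))
```

```text
t 28.05 p [ 0.4382 -0.0484  0.1333] j [-0.281  0.269  1.946 -0.006  0.85   0.053] F [-0.5 -0.2  0.1] w -0.0
[[ 0.324  0.943  0.073]
 [ 0.946 -0.323 -0.026]
 [-0.001  0.077 -0.997]]
[-0.20276091  0.00185347  0.13329674]
```

View pics/w27.png

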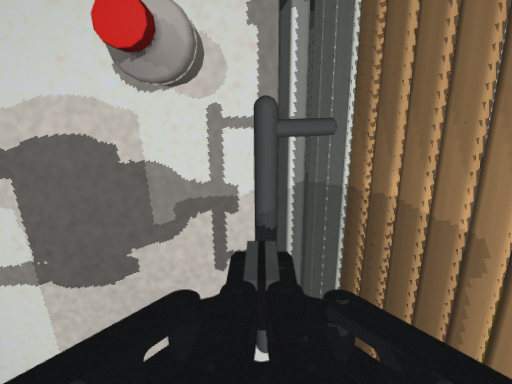

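Fingers closed, directly above the bar. Press down gently.

Request:
apply_moves(rows=[0,0,0.006,0,0,0,0,0,0,0.006,0,0,0,0,0,0,0.004,0,0,0,0,0,0,0,0,0,0,0])

```text
time_s: 28.43
ee_pos: [0.438, -0.0477, 0.1191]
orientation: [2.5, 1.789, 0.072]
wrist_force: [-0.2, 0.4, 0.1]
grip_width: -0.0001
```

Request:
apply_moves(rows=[0,0,0.002,0,0,0,0,0,0,0,0,0,0,0])

```text
time_s: 28.6
ee_pos: [0.439, -0.0481, 0.1179]
orientation: [2.499, 1.788, 0.073]
wrist_force: [0.2, 0.2, -0.2]
grip_width: 0.0001
```

Request:
apply_moves(rows=[0,0,0.002,0,0,0,0,0,0,0.001,0,0,0,0,0,0,0,0,0,0,0])

```text
time_s: 28.85
ee_pos: [0.4396, -0.0483, 0.1156]
orientation: [2.499, 1.788, 0.074]
wrist_force: [-1.6, 1.3, 8.1]
grip_width: 0.0003
```

Request:
apply_moves(rows=[0,0,0.001,0,0,0,0,0,0,0,0,0,0,0])

```text
time_s: 29.02
ee_pos: [0.4398, -0.0484, 0.1155]
orientation: [2.498, 1.788, 0.074]
wrist_force: [-5.9, 2.0, 17.4]
grip_width: -0.0003
```

Request:
apply_moves(rows=[0,0,0.001,0,0,0,0,0,0,0,0,0,0,0])

```text
time_s: 29.18
ee_pos: [0.4399, -0.0484, 0.1153]
orientation: [2.497, 1.788, 0.075]
wrist_force: [-9.6, 2.1, 27.0]
grip_width: -0.0
```

Request:
apply_moves(rows=[0,0,-0.01,0,0,0,0,0,0,-0.03,0,0,0,0,0,-0.01,-0.035,0,0,0,0,0,-0.02,-0.035,0,0,0,0,-0.02,-0.03,-0.03,0,0,0,0,-0.03,-0.01,-0.02,0,0,0,0,-0.04,0,0,0,0,0,0,-0.04,0,0,0,0,0,0])

```text
time_s: 29.85
ee_pos: [0.3228, -0.1443, 0.2654]
orientation: [2.493, 1.789, 0.075]
wrist_force: [1.1, -0.1, 0.0]
grip_width: 0.0001
```

Request:
apply_moves(rows=[-0.04,0,0,0,0,0,0,-0.04,0,0,0,0,0,0,-0.04,0,0,0,0,0,0,-0.04,0,0,0,0,0,0,0,0,0,0,0,0,0])

```text
time_s: 30.27
ee_pos: [0.2694, -0.301, 0.2638]
orientation: [2.503, 1.78, 0.069]
wrist_force: [-0.6, -0.8, 0.1]
grip_width: 0.0003
```

Run:
```python
from path import *
st()
g=np.radians(14)
for n,b in (('top',(190,60,360,240)),('scene',(180,120,320,300))):
    im=arm.read_camera(n); cv2.imwrite(f'pics/{n}_end.png',im)
    J=cv2.resize(im,None,fx=4,fy=4,interpolation=cv2.INTER_CUBIC)
    for q,col in ((0,(255,0,255)),(.1,(0,255,0))):
        for p in w2px(n,cab2w([[-.207*np.cos(g+q),y,.06+.207*np.sin(g+q)] for y in (-.07,0,.07)])): cv2.circle(J,tuple(((p+.5)*4).astype(int)),2,col,-1)
    cv2.imwrite(f'pics/{n}_endc.png',J[b[1]*4:b[3]*4,b[0]*4:b[2]*4][-600:,:700])
```

```text
t 30.27 p [ 0.2694 -0.301   0.2638] j [-1.073  0.044  1.815  0.056  1.219 -0.756] F [-0.6 -0.8  0.1] w 0.0003
[[ 0.329  0.941  0.077]
 [ 0.944 -0.327 -0.031]
 [-0.004  0.083 -0.997]]
```

View pics/top_endc.png

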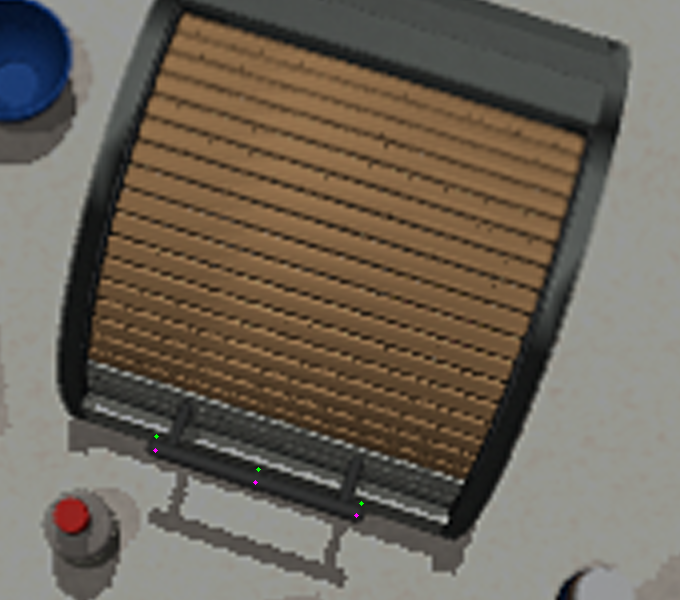

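View pics/scene_end.png

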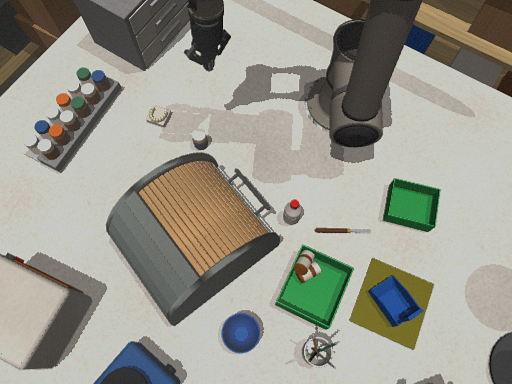

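View pics/top_end.png

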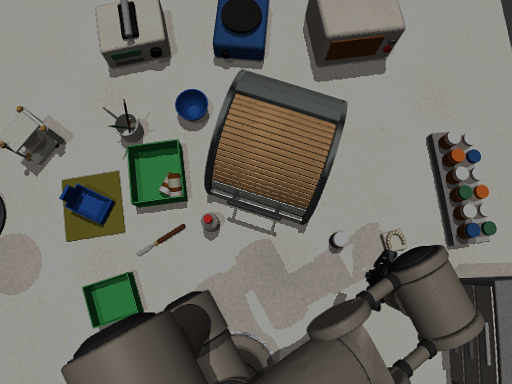

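Run:
```python
from path import *
p=[.524,.170,.052,.152,.536]
t=np.linspace(0,2*np.pi,60,endpoint=False)
a=np.array([np.cos(p[3])*np.cos(p[4]),np.sin(p[3])*np.cos(p[4]),np.sin(p[4])]);u=np.cross(a,[0,0,1.]);u/=np.linalg.norm(u);v=np.cross(a,u)
out=[]
for n,b in (('top',(115,130,200,220)),('scene',(270,235,360,330))):
    J=cv2.resize(cv2.imread(f'pics/{n}_end.png'),None,fx=6,fy=6,interpolation=cv2.INTER_CUBIC)
    for e,col in ((1,(0,255,255)),(-1,(255,0,255))):
        q=w2px(n,np.array(p[:3])+e*.031*a+.019*(np.cos(t)[:,None]*u+np.sin(t)[:,None]*v))
        cv2.polylines(J,[((q+.5)*6).astype(np.int32)],True,col,1)
    out.append(J[b[1]*6:b[3]*6,b[0]*6:b[2]*6][:540,:390] if n=='top' else J[b[1]*6:b[3]*6,b[0]*6:b[2]*6][:540,:390])
out[0]=cv2.resize(cv2.imread('pics/top_end.png'),None,fx=6,fy=6,interpolation=cv2.INTER_CUBIC) if 0 else out[0]
cv2.imwrite('pics/jars_end.png',np.hstack(out))
```

```text
(no output)
```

View pics/jars_end.png

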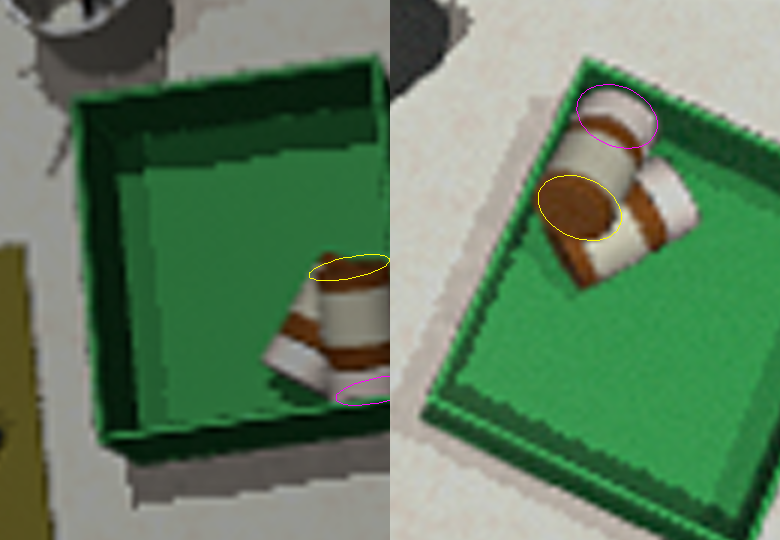

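```bash
python3 -c "
from station import arm
print(arm.hand_in())"
```

```text
the job is handed in; nothing more can be done
None
```

I did the whole job and handed it in at 30.4 s of the 72 s allowed; the hand-in gives no verdict.

**What I did:** I rolled the cover up to its stop, lifted the blue bin out along its lean, and tipped both jars into the large tub. I stood the bin on the mat, rolled the cover shut, and moved the arm clear of everything.

**Last checks**
- **Cover:** pressing on the pull, I met the stop at the pull's shut height, and the force rose to 27 N without it moving. The top camera puts the pull at the shut position. The wrist view before that final press read about 0.013 rad, within the 2 mm calibration error.
- **Bin:** by my measurements it stands upright about 2 mm from the mat's centre.
- **Tub and the other items:** the tub has shifted by no more than about 1 mm, and nothing else on the bench looks moved. The two neighbouring bins looked undisturbed when I last saw them, just before closing the cover.

**Weak point:** one jar landed leaning across the other.
- My first height estimates for its centre ran from about 50 to 65 mm, too close to the 65 mm limit, so I nudged it twice with the closed fingers.
- The nudges did not lay it flat; it now leans in the tub's corner. A later estimate showed it still high, but the jar was still settling when I took the pictures for it.
- A cylinder fit to the final wrist picture gives about 52 mm, and the outline from that fit matches the scene view. I trust it to about 5 mm.

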